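# Fetch the carrier from the deep tank with the hook rod

## Task

Take the hook rod from its stand and with it fetch the little wire carrier out of the deep narrow tank: catch its loop, slide it along and feel with gentle pulls for the one cut-out in the retaining lips where it comes up, never forcing it (stay below 25 newtons on the carrier or the tank). Set it down gently, upright and wholly on the cutting board, then hang the hook back in its stand. The gripper must not touch the carrier, and the other things are to be left where they are.

Things in the scene. Friction and masses are not known exactly. Their poses are not given: they have to be found in the camera images.
- tank: Fixed deep narrow steel tank, 78 x 182 mm outside, 70 x 174 mm inside, 135 mm high, open on top, 4 mm floor and walls. Origin: centre of its underside; x across the narrow width, y along its length, z up. Along both long walls inside runs a ledge 10 mm wide, top 60 mm up; the carrier's lugs rest on the two ledges and slide along them.
- tank_lips (a point): Point on the tank's centre line (x = y = 0) at the underside of the retaining lips, 68.5 mm up. A pair of lips, 10 mm wide, 4 mm thick, keeps the lugs down. One cut-out in both, 40 mm long, has its middle at tank y = -57, -19, 19 or 57 mm; which one is not measured: feel for it (under lips a pull stops dead after 3.5 mm; in the cut-out it meets only the weight).
- carrier: Loose steel wire carrier, 0.14 to 0.28 kg, hanging by its lugs on the tank's ledges, axes along the tank's. Origin: centre of underside. Floor 44 x 44 mm; smooth lug plate 64 (x) x 28 (y) x 5 mm, top 43 mm up. On it a closed loop of 6 mm round bar in the x-z plane, legs at x = +-15 mm, bar peaked in the middle, top 75 mm up. A hook passes under the bar along y.
- carrier_loop (a point): Underside of the loop's bar at its middle, 69 mm above the carrier's origin and 26 mm above the lug plate.
- hook: Loose hook rod, 0.12 kg, hanging in its stand. Origin: centre of the underside of its 36 x 36 x 5 mm flange. Above it a black handle, 26 mm in x, 16 mm in y, up to 60 mm above the origin. Below it a 6 mm rod that sets off to y = -9 mm and ends in a J in the y-z plane: rod at y = -9, tip at y = +9 mm (12 mm free between), lowest point 86 mm below the origin.
- hook_seat (a point): Seat of the J: top of its bottom, midway between rod and tip, 80 mm straight below the hook's origin; a lifted loop's bar lies here. The tip ends 9 mm above the seat, on the hook's +y side: the J goes under a bar by moving in its +y, out again in its -y.
- stand: Fixed wooden stand, base 90 x 70 mm, with a post and a steel fork whose two prongs, top 100 mm up, are open towards the stand's -x; slot 14 mm wide. Small upturned tips (6 mm) at the prongs' ends, 26 mm before the seat. Origin: underside, straight below the seat; z up. The hook leaves by a lift of 10 mm or more, then along -x, and goes back the same way.
- stand_seat (a point): Middle of the fork at its top, 100 mm up: where the hook's origin rests, flange flat on the prongs, rod in the slot. At the start the hook's axes are along the stand's, to within a few degrees.
- board: Fixed wooden cutting board, 200 mm (its x) x 300 mm (its y), 21 mm thick. Origin: centre of its underside; z up.
- salt_shaker: Salt shaker, 44 mm wide, 90 mm high; bystander, origin at its underside.
- spice_jar: Spice jar with dark lid, 41 mm wide, 105 mm high; bystander, origin at its underside.
- small_tin: Low tin, 75 mm wide, 58 mm high; bystander, origin at its underside.
- onion: Red onion, 84 mm wide; bystander, origin at its underside.

How it is judged:
On the way:
1. the carrier hangs on the hook, clear above the tank (height (world z) of carrier above 0.138 m and contact force between hook and carrier above 0.5 N), for 0.1 s.
At the end, for the whole second after the job is handed in: The carrier stands upright (within 0.1 rad), at rest, with its whole floor on the cutting board (its middle at least 30 mm inside the board's edges), and the hook hangs in the stand's fork, its origin within 13 mm of the seat and upright within 0.12 rad, at rest (x of carrier in the frame of board between -0.07 and 0.07 m and y of carrier in the frame of board between -0.12 and 0.12 m and z of carrier in the frame of board between 0.017 and 0.025 m and angle between carrier's own z axis and vertical below 0.1 rad and linear speed of each of carrier, hook below 0.03 m/s and distance between hook and stand_seat below 0.013 m and angle between hook's own z axis and vertical below 0.12 rad); the robot touches nothing.
It fails at once if the hook presses or pulls on the carrier with more than 25 N (contact force between hook and carrier above 25 N).
It fails at once if the hook presses on the tank with more than 25 N (contact force between hook and tank above 25 N).
It fails at once if the carrier is dropped or banged on the board (over 25 N) (contact force between carrier and board above 25 N).
It fails at once if the gripper or arm touches the carrier (contact force between any of the fingers, the arm and carrier above 0.5 N).
It fails at once if a bystander is moved more than 30 mm (distance of any of salt_shaker, spice_jar, small_tin, onion from where it was at the start of the episode above 0.03 m).
It also fails if it takes over 72 s, if anything falls off the work surface, if the arm or the gripper's body presses on something with over 40 N, if the wrist force passes 120 N, or if a joint passes its speed limit or range.

## Robot

A 6-joint arm with a two-finger parallel gripper is mounted at the origin on a cart in front of the work surface, level with it; the furniture and walls round the work are solid. World frame = base frame: x ahead of the robot, y to its left, z up, the work surface at z = 0. Lengths are in m, angles in rad, forces in N, time in s.
With the tool pointing down it reaches from about 0.3 to 0.875 m from the base axis. Payload 6.4 kg.
Tool frame: the origin (TCP) lies between the finger pads; the fingertips stand 8 mm ahead of it and the grasp point (between the pads) lies 11 mm behind it (ctrl.finger_overhang is the distance from the TCP to the fingertips, in m); z points along the fingers, y is the line along which they close (so a half turn about z gives the same grasp; the last joint's range is limited). The gripper opens to 85 mm and grips with 20 to 120 N. Pads are 22 mm wide; open, the fingers measure 114 mm over their backs; the gripper's body (76 mm by 85 mm) begins 54 mm behind the grasp point. The pads swing forward as they close: fully open they stand 13 mm farther back than shut.
Start: joints at [-1.327, 0.181, 1.607, -0, 1.354, -0.206], TCP at [0.25, -0.518, 0.239] pointing down, gripper open.
Joint ranges: [-2.99, 2.99], [-0.89, 2.07], [0.3, 2.58], [-1.14, 4.28], [0, 2.63], [-3.12, 3.12]. Speed limits (rad/s): [2.57, 2.57, 3.01, 3.14, 3.14, 3.14].

## Interface

Orientations are given as a unit quaternion [w, x, y, z].
In Python, from bench import ctrl, camera gives the robot as it stands.
- The arm moves only by the shell command python3 -m pendant 'ROWS' [OPENING]. ROWS is JSON, a list of rows, each a list of 6 numbers: the shift along the world's x, y, z normalised to -1 to 1, where 1 is 200 mm, then the turn, a rotation vector about the world's x, y, z normalised to -1 to 1, where 1 is pi/2 rad. In form: [[dx, dy, dz, rx, ry, rz], ...]. A call has exactly 10 rows; each row shifts and turns the commanded pose from where the row before left it; what a row does not reach is not made up. A row lasts 1/8 s, in which the tool goes at most 62.5 mm and 10.7 degrees, less where a joint would pass 70% of its speed; a pose out of reach is approached as far as the arm can. A call with a number of a shift or a turn outside -1 to 1 is refused whole. A call with a gripper value outside its range is refused whole. OPENING is the opening, from -1 (shut) to 1 (fully open), set as the call begins (- or left out, the last holds). The fingers move at their own pace and stop on an object; the grip force is fixed at half the most. Time passes only in rows, so rows that do not move let the fingers close, or fill a call up. It gives the time, the measured TCP pose, the force, the opening and the grip force at its end, in the units of the state.
- ctrl.get_obs(): the state, without advancing time (a new reading comes with each control period).
- camera(name): name is "side" or "top" or "wrist"; returns a dict with "color" (420x560x3 uint8, blue, green, red), "fx", "fy", "cx", "cy" (pixels), "xyz" and "rotation" of the camera in the world; the wrist camera has in their place "hand_eye" (4x4, takes a point from camera to tool coordinates, whose origin is the TCP and whose axes are the flange's). Camera axes: x right, y down, z forward; pixel columns grow to the right and rows downward; lengths in m; the calibration is good to about 2 mm. The wrist camera is an equidistant fisheye: a pixel r from the principal point sees the ray r / f radians off the axis. A picture is of the moment at which its call begins: read the wrist's pose just before it. There is no depth.
- ctrl.hand_in(): hands the job in; it is judged then, once.
The state is a dict: "time_s": time; "q": joint angles; "dq": joint speeds; "joint_efforts": joint torques, N m; "eef_pos": TCP position; "eef_rot": TCP orientation; "wrist_force": force on the tool from outside, world axes, zero at the start; "torque": the same for the moment, N m; "opening": opening from 0.0 (shut) to 1.0 (fully open); "grasp_force": force on a finger pad.
Only numpy, scipy, OpenCV 4.12 (cv2) and the standard library are available. Lean on these libraries where they do the work, as an engineer would, in place of code of your own. Each camera call takes 0.05 s, during which the arm holds its last target. There are 200 camera calls.

## Working session

There is one attempt and no reset: what is moved stays moved. The work goes in short steps, Python scripts to look and compute and a shell command to move; the robot and the scene stay as the last step left them, time stands still between calls to the robot, and variables do not carry over. Pictures are saved under pics/ and viewed, at most 10 in all, crops included, and the job is handed in when it is done.

```bash
mkdir -p pics; ls
python3 - <<'E'
from bench import ctrl,camera
import cv2,numpy as np,pickle
o=ctrl.get_obs();print(o['eef_pos'],o['eef_rot'],o['opening'],ctrl.finger_overhang)
d={}
for n in("side","top","wrist"):
    c=camera(n);d[n]=c;cv2.imwrite(f"pics/{n}0.png",c["color"]);print(n,{k:np.round(v,4).tolist() for k,v in c.items() if k!="color"})
pickle.dump(d,open("c0.pkl","wb"))
E
```

```text
pics
[ 0.24987011 -0.51726411  0.23838283] [-8.78380784e-04  9.74821775e-01  2.22983711e-01 -1.54908225e-05] 0.9986457377676246 0.008
side {'fx': 478.7451, 'fy': 478.7451, 'cx': 274.6209, 'cy': 205.4211, 'xyz': [0.4152, 1.1931, 0.7111], 'rotation': [0.0379, -0.061, 0.8541, -0.5151]}
top {'fx': 540.6154, 'fy': 540.6154, 'cx': 278.3319, 'cy': 211.1887, 'xyz': [0.3709, 0.0326, 1.5623], 'rotation': [0.0456, -0.7008, 0.7103, -0.0472]}
wrist {'fx': 325.1923, 'fy': 325.1923, 'cx': 277.3653, 'cy': 213.6021, 'hand_eye': [[0.0002, -0.9546, -0.2978, 0.0757], [1.0, 0.0004, -0.0006, 0.0014], [0.0007, -0.2978, 0.9546, -0.1346], [0.0, 0.0, 0.0, 1.0]]}
```

View pics/top0.png

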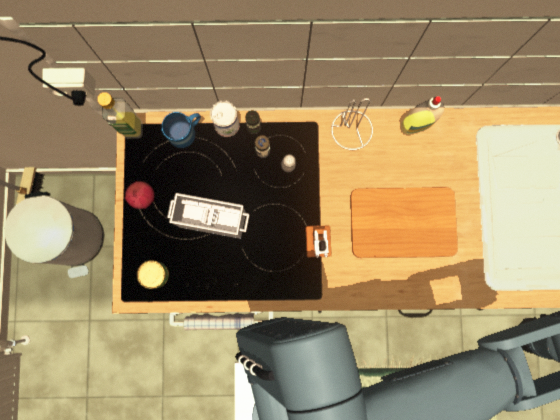

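View pics/side0.png

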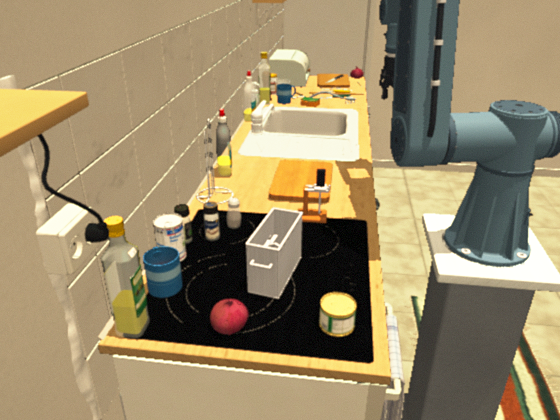

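The top view has the tank near (209,215), stand near (319,241) and board near (404,222). I'll enlarge the top and side crops into one composite.

Run:
```python
import pickle,cv2,numpy as np
d=pickle.load(open("c0.pkl","rb"))
def crop(im,x0,y0,w,h,s):
    o=cv2.resize(im[y0:y0+h,x0:x0+w],None,fx=s,fy=s,interpolation=cv2.INTER_CUBIC)
    for i in range(0,w,10):
        cv2.line(o,(i*s,0),(i*s,4 if i%20 else 8),(0,255,0),1)
        if i%20==0: cv2.putText(o,str(x0+i),(i*s,18),0,.35,(0,255,0),1)
    for i in range(0,h,10):
        cv2.line(o,(0,i*s),(6,i*s),(0,255,0),1); cv2.putText(o,str(y0+i),(8,i*s+4),0,.35,(0,255,0),1)
    return o
t=d['top']['color'];s=d['side']['color']
c=np.zeros((600,800,3),np.uint8)
def put(a,x,y): a=a[:600-y,:800-x];c[y:y+a.shape[0],x:x+a.shape[1]]=a
put(crop(t,160,185,95,60,5),0,0)
put(crop(t,295,215,50,50,6),480,0)
put(crop(s,240,200,75,100,3),0,305)
put(crop(s,295,160,45,70,4),230,305)
put(crop(t,340,180,130,85,3),415,305)
cv2.imwrite("pics/comp.png",c)
```

```text
(no output)
```

View pics/comp.png

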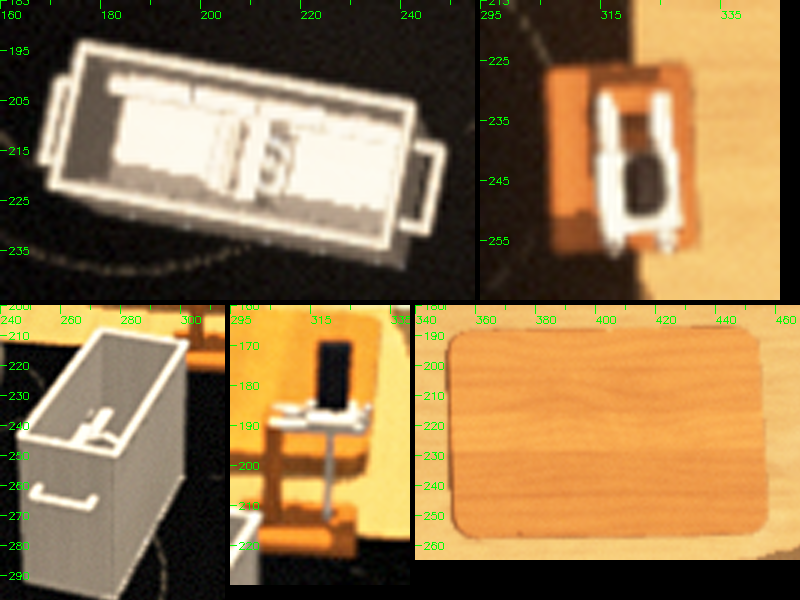

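View pics/wrist0.png

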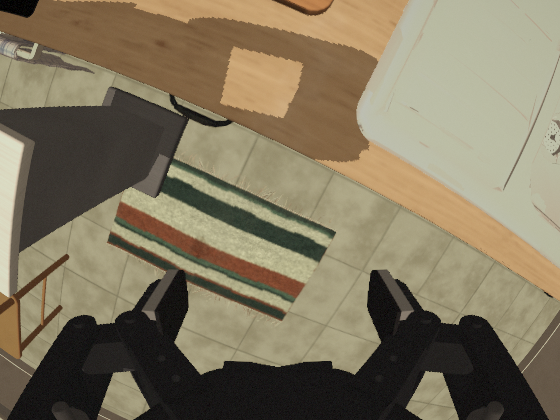

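Composite readings: tank rim corners (top view) are (175.5,194), (241.5,206), (236.5,234) and (168.5,222). The carrier loop is near (210,216), the handle top near (322,246), and the fork tips (318,257)/(326,257), so the fork opens towards −x. The board runs (352,188) to (457,258). The wrist view shows only floor and counter, nothing useful.

```bash
cat > h.py <<'E'
import numpy as np,cv2
from scipy.spatial.transform import Rotation as R
def q2R(q): return R.from_quat([q[1],q[2],q[3],q[0]])
def ray(c,u,v): 
    d=q2R(c['rotation']).apply([(u-c['cx'])/c['fx'],(v-c['cy'])/c['fy'],1]);return np.array(c['xyz']),d
def at(c,u,v,z):
    p,d=ray(c,u,v);return p+d*(z-p[2])/d[2]
def proj(c,P):
    p=q2R(c['rotation']).inv().apply(np.array(P)-c['xyz']);return c['cx']+c['fx']*p[0]/p[2],c['cy']+c['fy']*p[1]/p[2]
def wpose(o,c):
    H=np.array(c['hand_eye']);Rt=q2R(o['eef_rot']).as_matrix();return Rt@H[:3,:3],Rt@H[:3,3]+o['eef_pos']
def wray(o,c,u,v):
    A,t=wpose(o,c);x,y=(u-c['cx']),(v-c['cy']);r=np.hypot(x,y);th=r/c['fx']
    return t,A@np.array([np.sin(th)*x/r,np.sin(th)*y/r,np.cos(th)])
def wat(o,c,u,v,z):
    t,d=wray(o,c,u,v);return t+d*(z-t[2])/d[2]
def wproj(o,c,P):
    A,t=wpose(o,c);p=A.T@(np.array(P)-t);th=np.arctan2(np.hypot(p[0],p[1]),p[2]);s=c['fx']*th/np.hypot(p[0],p[1]);return c['cx']+s*p[0],c['cy']+s*p[1]
E
python3 - <<'E'
import pickle
from h import *
np.set_printoptions(precision=4,suppress=True)
d=pickle.load(open("c0.pkl","rb"));t=d['top'];s=d['side']
k=[at(t,*p,.135) for p in((175.5,194),(241.5,206),(236.5,234),(168.5,222))]
print("tank",np.mean(k,0));a=k[1]-k[0]+k[2]-k[3];print(np.degrees(np.arctan2(a[1],a[0])),np.linalg.norm(k[1]-k[0]),np.linalg.norm(k[3]-k[0]))
ks=[at(s,*p,.135) for p in((247,243),(281,249),(303.5,211),(273,208))]
print("tank side",np.mean(ks,0))
print("loop z.092",at(t,211,216,.092))
print("handle",at(t,322,246,.16),"side",at(s,318.5+2,170,.16))
k=[at(t,*p,.0) for p in((306.5,226),(330.5,226),(331,257),(307,257))];print("base",np.array(k))
print("fork tips",at(t,317.5,257,.106),at(t,326.5,257,.106),"fork back",at(t,316,231,.1),at(t,325,231,.1))
print("board",np.array([at(t,*p,.021) for p in((352,189),(456,188.5),(457,258),(352,257))]))
for n,p,z in(("onion",(139,195),.042),("tin",(152,274),.058),("salt",(289,163),.09),("spice",(262,147),.1)):print(n,at(t,*p,z))
E
```

```text
tank [0.5546 0.2221 0.135 ]
-100.9689341184385 0.17967596365182428 0.07714809281203766
tank side [0.5523 0.2177 0.135 ]
loop z.092 [0.5543 0.2126 0.092 ]
handle [ 0.4635 -0.0839  0.16  ] side [ 0.4668 -0.0753  0.16  ]
base [[ 0.5328 -0.0535  0.    ]
 [ 0.5318 -0.1233  0.    ]
 [ 0.442  -0.1223  0.    ]
 [ 0.4429 -0.0532  0.    ]]
fork tips [ 0.4377 -0.0755  0.106 ] [ 0.4373 -0.0997  0.106 ] fork back [ 0.5084 -0.0735  0.1   ] [ 0.5081 -0.098   0.1   ]
board [[ 0.6364 -0.1862  0.021 ]
 [ 0.6338 -0.4871  0.021 ]
 [ 0.4334 -0.4786  0.021 ]
 [ 0.4402 -0.18    0.021 ]]
onion [0.6235 0.4238 0.042 ]
tin [0.3992 0.3793 0.058 ]
salt [ 0.7001 -0.0035  0.09  ]
spice [0.7441 0.0708 0.1   ]
```

```bash
python3 -m pendant '[[0.1,0.216,0.01,0,0,-0.0287],[0.1,0.216,0.01,0,0,-0.0287],[0.1,0.216,0.01,0,0,-0.0287],[0.1,0.216,0.01,0,0,-0.0287],[0.1,0.216,0.01,0,0,-0.0287],[0.1,0.216,0.01,0,0,-0.0287],[0.1,0.216,0.01,0,0,-0.0287],[0.1,0.216,0.01,0,0,-0.0287],[0.1,0.216,0.01,0,0,-0.0287],[0.1,0.216,0.01,0,0,-0.0287]]' 1
cat > look.py <<'E'
import sys,pickle
from bench import ctrl,camera
from h import *
o=ctrl.get_obs();c=camera("wrist");pickle.dump((o,c),open(sys.argv[1]+".pkl","wb"))
print(o['eef_pos'],q2R(o['eef_rot']).as_matrix().round(3).tolist())
x0,y0,x1,y1=map(int,sys.argv[2:6]);s=float(sys.argv[6])
im=cv2.resize(c['color'][y0:y1,x0:x1],None,fx=s,fy=s,interpolation=cv2.INTER_CUBIC)
for u in range(x0,x1,20):
    cv2.line(im,(int((u-x0)*s),0),(int((u-x0)*s),5),(0,255,0),1);
    if (u-x0)%40==0:cv2.putText(im,str(u),(int((u-x0)*s),16),0,.35,(0,255,0),1)
for v in range(y0,y1,20):
    cv2.line(im,(0,int((v-y0)*s)),(5,int((v-y0)*s)),(0,255,0),1);cv2.putText(im,str(v),(8,int((v-y0)*s)+4),0,.35,(0,255,0),1)
cv2.imwrite("pics/"+sys.argv[1]+".png",im)
E
python3 look.py w1 140 60 440 300 2.6
```

```text
time_s: 1.4
eef_pos: [0.4504, -0.0843, 0.2593]
eef_rot: [0.0, 1.0, -0.001, 0.0]
wrist_force: [0.0, -0.6, 0.8]
opening: 1.0
grasp_force: 0.0
[ 0.45035971 -0.08425629  0.25930722] [[1.0, -0.003, 0.0], [-0.003, -1.0, -0.0], [0.0, 0.0, -1.0]]
```

View pics/w1.png

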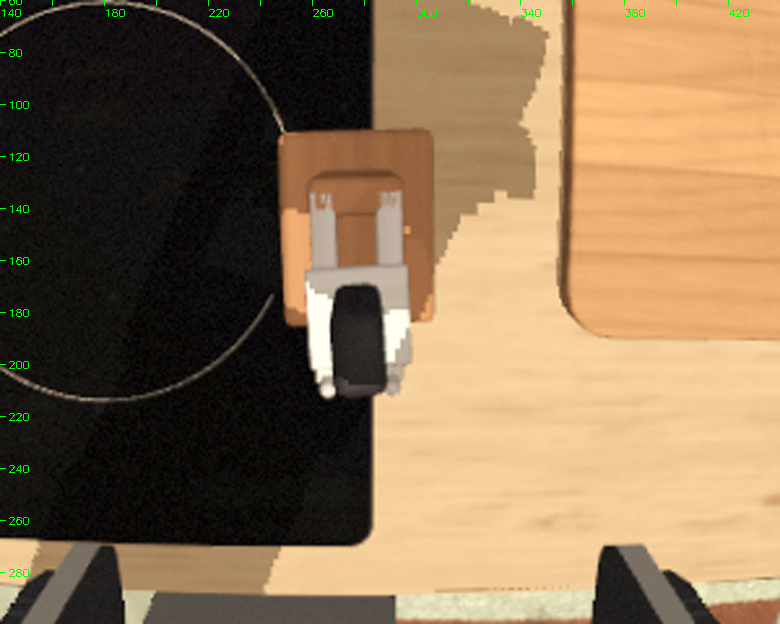

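The wrist view shows the hook's flange back edge at row 163 (columns 258–297), the fork tips near (266,209) and (291,209), and the handle top's lower end near (277,211).

Run:
```python
import pickle
from h import *
np.set_printoptions(precision=4,suppress=True)
o,c=pickle.load(open("w1.pkl","rb"))
print("flange back",wat(o,c,258,163,.105),wat(o,c,297,162.5,.105))
print("tips",wat(o,c,266,209,.106),wat(o,c,291,208.5,.106))
print("handle far end",wat(o,c,277,211.5,.16),"near bottom",wat(o,c,277,169.5,.105))
print("base",[wat(o,c,*p,.0) for p in((248,110),(306,110))], "base-top z.02?")
print("fork roots",wat(o,c,264,134,.1),wat(o,c,290,134,.1))
for x in(.46,.463,.466):print(x,wproj(o,c,(x+.018,-.086,.105)),wproj(o,c,(x-.013,-.086,.16)),wproj(o,c,(x-.026,-.086,.106)))
```

```text
flange back [ 0.484  -0.0683  0.105 ] [ 0.4844 -0.1032  0.105 ]
tips [ 0.4413 -0.075   0.106 ] [ 0.4417 -0.0981  0.106 ]
handle far end [ 0.4553 -0.0853  0.16  ] near bottom [ 0.478  -0.0853  0.105 ]
base [array([ 0.5334, -0.0506,  0.    ]), array([ 0.5332, -0.1199,  0.    ])] base-top z.02?
fork roots [ 0.5097 -0.0737  0.1   ] [ 0.5097 -0.097   0.1   ]
0.46 (np.float64(277.80364762562675), np.float64(169.47797143879427)) (np.float64(277.9288973104461), np.float64(221.95990397404174)) (np.float64(277.90165109039737), np.float64(216.47149455018413))
0.463 (np.float64(277.7965278801549), np.float64(166.18882923406977)) (np.float64(277.9214957017112), np.float64(218.20806426159405)) (np.float64(277.8954716182404), np.float64(213.3917564408889))
0.466 (np.float64(277.7893486376069), np.float64(162.88913646162138)) (np.float64(277.91398857973405), np.float64(214.42763371438048)) (np.float64(277.88922346493894), np.float64(210.29374328438163))
```

```bash
python3 -m pendant '[[0.04,-0.003,-0.05,0,0,0],[0.04,-0.004,-0.1,0,0,0],[0.0025,0,-0.1,0,0,0],[0,0,-0.1,0,0,0],[0,0,-0.1,0,0,0],[0,0,-0.1,0,0,0],[0,0,-0.08,0,0,0],[0,0,-0.045,0,0,0],[0,0,0,0,0,0],[0,0,0,0,0,0]]' 1
python3 -m pendant '[[0,0,0,0,0,0],[0,0,0,0,0,0],[0,0,0,0,0,0],[0,0,0,0,0,0],[0,0,0,0,0,0],[0,0,0,0,0,0],[0,0,0,0,0,0],[0,0,0,0,0,0],[0,0,0,0,0,0],[0,0,0,0,0,0]]' -1
```

```text
time_s: 2.7
eef_pos: [0.467, -0.0875, 0.1249]
eef_rot: [0.0, 1.0, -0.001, 0.0]
wrist_force: [0.7, -0.3, 0.4]
opening: 0.997
grasp_force: 0.0
time_s: 3.95
eef_pos: [0.4667, -0.0872, 0.1245]
eef_rot: [0.0, 1.0, -0.001, 0.0]
wrist_force: [0.1, 1.7, 5.8]
opening: 0.177
grasp_force: 58.8
```

```bash
python3 -m pendant '[[0,0,0.04,0,0,0],[0,0,0.06,0,0,0],[-0.1,0,0,0,0,0],[-0.15,0,0,0,0,0],[0,0,0.15,0,0,0],[0,0,0.2,0,0,0],[0,0,0.2,0,0,0],[0,0,0.1,0,0,0],[0,0,0,0,0,0],[0,0,0,0,0,0]]' -1
python3 -m pendant '[[0.03,0.06,0,0,0,-0.0122],[0.066,0.12,0,0,0,-0.0122],[0.066,0.12,0,0,0,-0.0122],[0.066,0.12,0,0,0,-0.0122],[0.066,0.12,0,0,0,-0.0122],[0.066,0.12,0,0,0,-0.0122],[0.066,0.12,0,0,0,-0.0122],[0.066,0.12,0,0,0,-0.0122],[0.066,0.12,0,0,0,-0.0122],[0.032,0.025,0,0,0,-0.0122]]' -1
python3 look.py w2 80 60 400 300 2.5
```

```text
time_s: 5.2
eef_pos: [0.4162, -0.0871, 0.2738]
eef_rot: [-0.0, 1.0, -0.001, -0.0]
wrist_force: [-0.5, 0.2, -0.6]
opening: -0.002
grasp_force: 0.0
time_s: 6.45
eef_pos: [0.5342, 0.1228, 0.2729]
eef_rot: [0.0, 0.995, -0.096, -0.001]
wrist_force: [-0.2, 0.1, -0.2]
opening: 0.002
grasp_force: 0.0
[0.53422096 0.12278873 0.27292266] [[0.982, -0.191, -0.002], [-0.191, -0.982, 0.0], [-0.002, 0.0, -1.0]]
```

View pics/w2.png

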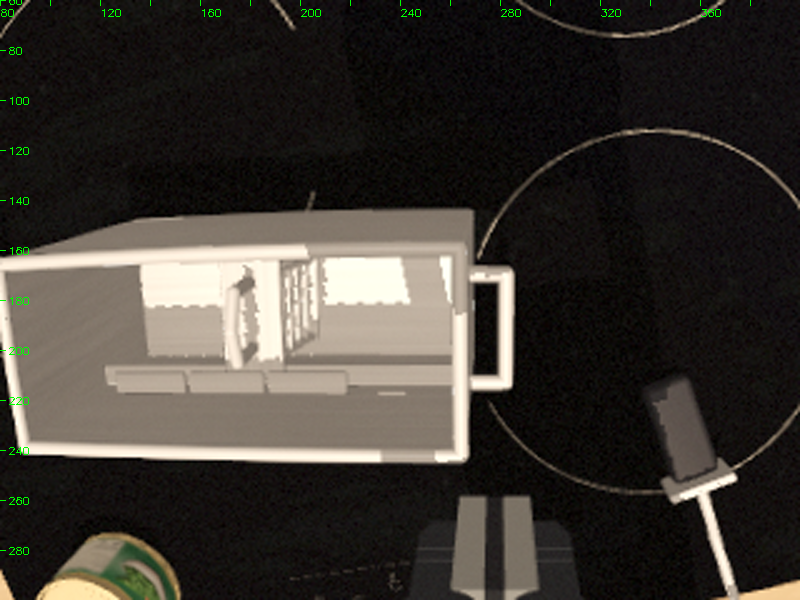

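The picture shows the hook lying on the surface, with its handle at about (345,216)–(362,250), its flange at (347,255)–(375,248) and its rod running to (373,300) and beyond. It slipped out of the grip while leaving the stand. It also shows the lips on the near wall in three segments (columns 127–217) and missing at the world −y end, so the cut-out is probably at that end. First I need to recover the hook.

Run:
```python
import pickle
from h import *
np.set_printoptions(precision=4,suppress=True)
o,c=pickle.load(open("w2.pkl","rb"))
for p in((346,214),(362,252),(349,257),(374,249),(361,252),(373,299)):print(p,wat(o,c,*p,.012))
from bench import camera
c2=camera("top");s2=camera("side");w=c['color'][200:420,300:520]
pickle.dump((c2,s2),open("c1.pkl","wb"))
def z(im,s):return cv2.resize(im,None,fx=s,fy=s,interpolation=cv2.INTER_CUBIC)
im=np.zeros((600,800,3),np.uint8)
def put(a,x,y):a=a[:600-y,:800-x];im[y:y+a.shape[0],x:x+a.shape[1]]=a
put(z(c2['color'][200:300,270:370],4),0,0)
put(z(s2['color'][150:250,270:370],4),400,0)
put(z(w[:125],1.6),0,400); put(z(d:=s2['color'][190:290,230:330],2),400,400)
cv2.imwrite("pics/drop.png",im)
```

```text
(346, 214) [0.4698 0.0435 0.012 ]
(362, 252) [0.4115 0.0279 0.012 ]
(349, 257) [0.4079 0.0467 0.012 ]
(374, 249) [0.4123 0.0106 0.012 ]
(361, 252) [0.4118 0.0293 0.012 ]
(373, 299) [0.3309 0.0174 0.012 ]
```

View pics/drop.png

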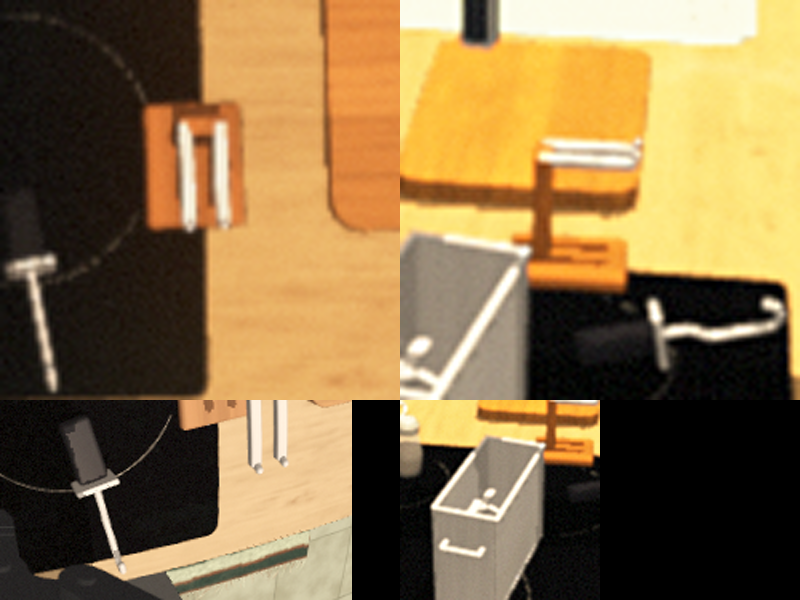

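The hook lies flat with its +y (tip) side up, handle towards +x and axis at about 10.6° yaw. The plan is:
1. Grip the handle across its 26 mm width with the tool tilted back 40°.
2. Turn the hook upright and hang it in the fork.
3. Regrip it from above.

```bash
python3 -m pendant '[[-0.053,-0.0513,-0.095,0,0,0.08],[-0.053,-0.0513,-0.095,0,0,0.08],[-0.053,-0.0513,-0.095,0,0,0.08],[-0.053,-0.0513,-0.095,-0.0164,0.0874,0],[-0.053,-0.0513,-0.095,-0.0164,0.0874,0],[-0.053,-0.0513,-0.095,-0.0164,0.0874,0],[-0.053,-0.0513,-0.095,-0.0164,0.0874,0],[-0.053,-0.0513,-0.1,-0.0164,0.0874,0],[0,0,0,0,0,0],[0,0,0,0,0,0]]' 0.2
cat > st.py <<'E'
from bench import ctrl
from h import *
import json,os
o=ctrl.get_obs();M=q2R(o['eef_rot']).as_matrix()
print("q",np.round(o['q'],3),"p",np.round(o['eef_pos'],4),"z",M[:,2].round(3),"x",M[:,0].round(3),"f",np.round(o['wrist_force'],1),"op",round(o['opening'],3),round(o['grasp_force'],1),o['time_s'])
L=json.load(open('log.json')) if os.path.exists('log.json') else []
L.append([list(map(float,o['q'])),list(map(float,o['eef_pos']))]);json.dump(L,open('log.json','w'))
E
python3 st.py; python3 look.py w3 150 100 410 420 1.8
```

```text
time_s: 7.85
eef_pos: [0.4501, 0.0395, 0.1222]
eef_rot: [0.032, 0.936, 0.086, -0.339]
wrist_force: [-0.3, -0.5, -0.1]
opening: 0.596
grasp_force: 0.0
q [-0.065  0.556  1.522 -0.161  1.741  1.351] p [0.4501 0.0395 0.1222] z [-0.63  -0.118 -0.768] x [ 0.755  0.14  -0.641] f [-0.3 -0.5 -0.1] op 0.596 0.0 7.85
[0.45011013 0.03951105 0.12215746] [[0.755, 0.183, -0.63], [0.14, -0.983, -0.118], [-0.641, 0.001, -0.768]]
```

View pics/w3.png

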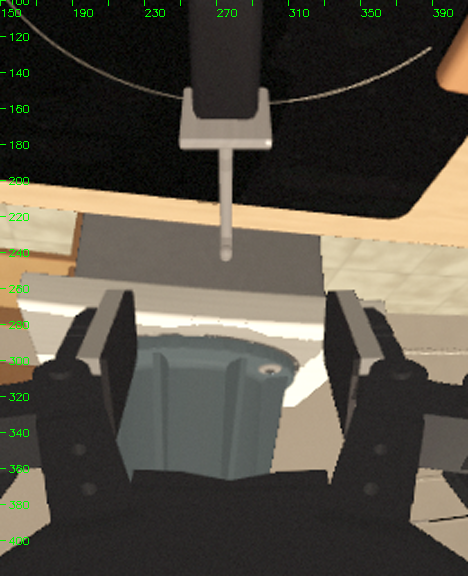

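The camera's view is aligned with the hook. The flange's upper edge runs from (250,182) to (300.5,182), the rod is at column 275 and the gap between the fingers is centred near column 278.

Run:
```python
import pickle
from h import *
from scipy.optimize import least_squares
import json
np.set_printoptions(precision=4,suppress=True)
o,c=pickle.load(open("w3.pkl","rb"))
for z in(.03,.036):print("flange top",wat(o,c,250,182,z),wat(o,c,300.5,182,z))
print("flange/handle junction",wat(o,c,258,165,.022),wat(o,c,294,165,.022))
print("rod end",wat(o,c,275,243,.02))
print("finger mid",wproj(o,c,o['eef_pos']))
g=cv2.cvtColor(c['color'],cv2.COLOR_BGR2GRAY);print(g[40:110:5,275])
D=[]
for n in("w1","w2","w3"):
    a=pickle.load(open(n+".pkl","rb"))[0];D.append((a['q'],a['eef_pos'],q2R(a['eef_rot']).as_matrix()))
def f(p):
    a,h,L2,L3,e,d=p;r=[]
    for q,P,M in D:
        W=P-d*M[:,2];s=q[1]+q[2]
        r+=[np.hypot(W[0],W[1])-(a+L2*np.sin(q[1])+L3*np.sin(s)+e*np.cos(s)),W[2]-(h+L2*np.cos(q[1])+L3*np.cos(s)-e*np.sin(s))]
    return r
s=least_squares(f,[0,.3,.4,.4,0,.25]);print(s.x,s.cost)
```

```text
flange top [0.407  0.0502 0.03  ] [0.4137 0.0141 0.03  ]
flange top [0.4146 0.0508 0.036 ] [0.421  0.0162 0.036 ]
flange/handle junction [0.4175 0.0461 0.022 ] [0.4222 0.0207 0.022 ]
rod end [0.298  0.0122 0.02  ]
finger mid (np.float64(274.2438169175175), np.float64(282.6420827516913))
[ 9 11 11 14 13  9  9 10  5 13 14 33 45 42]
[0.0133 0.3231 0.4246 0.516  0.0902 0.3021] 2.120206817894936e-26
```

```bash
python3 -m pendant '[[0,0,-0.06,0,0,0],[0,0,-0.09,0,0,0],[0,0,-0.09,0,0,0],[0,0,-0.09,0,0,0],[0,0,-0.09,0,0,0],[0,0,-0.05,0,0,0],[0,0,-0.03,0,0,0],[0,0,-0.02,0,0,0],[0,0,0,0,0,0],[0,0,0,0,0,0]]' 0.2
cat > kin.py <<'E'
from h import *
a,hh,L2,L3,e,d=[0.0133,0.3231,0.4246,0.516,0.0902,0.3021]
def fk(q):
    A=R.from_euler('z',q[0])*R.from_euler('y',q[1]+q[2])*R.from_euler('z',q[3])*R.from_euler('y',q[4])*R.from_euler('z',-q[5])
    s=q[1]+q[2]
    W=R.from_euler('z',q[0]).apply([a+L2*np.sin(q[1])+L3*np.sin(s)+e*np.cos(s),0,hh+L2*np.cos(q[1])+L3*np.cos(s)-e*np.sin(s)])
    return W+d*A.as_matrix()[:,2],A
E
python3 - <<'E'
import pickle
from kin import *
np.set_printoptions(precision=3,suppress=True)
for n in("w1","w2","w3"):
    o,_=pickle.load(open(n+".pkl","rb"));p,A=fk(o['q']);M=q2R(o['eef_rot']).as_matrix();print(p-o['eef_pos'],(A.as_matrix().T@M).ravel())
from bench import ctrl
o=ctrl.get_obs();p,A=fk(o['q']);T=A.inv()*q2R(o['eef_rot'])
print(T.as_euler('xyz'))
from scipy.optimize import least_squares
lo=np.array([-2.99,-.89,.3,-1.14,0,-3.12]);hi=np.array([2.99,2.07,2.58,4.28,2.63,3.12])
M0=q2R(o['eef_rot'])
ax=np.array([-.183,.983,0])
for psi in range(-180,181,30):
    Rg=R.from_euler('z',psi,degrees=True)*R.from_rotvec(-ax*np.pi/2)*M0
    best=None
    for q3 in(0,1.5,-1,3.14,):
      for q5 in(.7,1.7):
        def f(q):
            p,A=fk(q);return np.r_[(p-np.array([.467,-.087,.16]))*5,(Rg.inv()*(A*T)).as_rotvec()]
        s=least_squares(f,np.clip([-.1,.3,1.6,q3,q5,1],lo+.05,hi-.05),bounds=(lo,hi))
        if best is None or s.cost<best.cost:best=s
    print(psi,Rg.as_matrix()[:,2],round(best.cost,5),best.x)
E
```

```text
time_s: 9.15
eef_pos: [0.4501, 0.0397, 0.0177]
eef_rot: [0.032, 0.936, 0.086, -0.34]
wrist_force: [0.2, 1.4, -0.3]
opening: 0.601
grasp_force: 0.0
[-0.037 -0.113  0.   ] [-0.774  0.633 -0.    -0.633 -0.774 -0.    -0.     0.     1.   ]
[ 0.014 -0.118  0.   ] [ 0.391  0.92  -0.    -0.92   0.391 -0.    -0.     0.     1.   ]
[ 0.003 -0.117  0.   ] [-0.426  0.905 -0.    -0.905 -0.426  0.     0.     0.     1.   ]
[ 0.     0.    -1.958]
-180 [-0.754 -0.139 -0.642] 0.0 [-0.065  0.653  1.37  -0.205  1.969 -1.716]
-150 [-0.583 -0.497 -0.642] 0.0 [ 0.098  0.559  1.517 -0.468  1.812 -1.417]
-120 [-0.256 -0.722 -0.642] 0.0 [ 0.236  0.402  1.753 -0.697  1.565 -1.183]
-90 [ 0.139 -0.754 -0.642] 0.0 [ 0.32   0.19   2.036 -0.924  1.257 -0.986]
-60 [ 0.497 -0.583 -0.642] 7e-05 [ 0.271 -0.078  2.313 -1.14   0.862 -0.725]
-30 [ 0.722 -0.256 -0.642] 0.0 [-0.04  -0.319  2.506 -1.14   0.252 -0.141]
0 [ 0.754  0.139 -0.642] 0.0 [-0.494 -0.238  2.452  1.257  0.529  2.872]
30 [ 0.583  0.497 -0.642] 0.0 [-0.684  0.038  2.209  1.068  1.036 -3.058]
60 [ 0.256  0.722 -0.642] 0.0 [-0.664  0.281  1.92   0.831  1.388 -2.851]
90 [-0.139  0.754 -0.642] 0.0 [-0.554  0.472  1.651  0.607  1.673 -2.645]
120 [-0.497  0.583 -0.642] 0.0 [-0.403  0.605  1.445  0.367  1.888 -2.386]
150 [-0.722  0.256 -0.642] 0.0 [-0.236  0.669  1.343  0.089  1.998 -2.062]
180 [-0.754 -0.139 -0.642] 0.0 [-0.065  0.653  1.37  -0.205  1.969 -1.716]
```

```bash
python3 -m pendant '[[0,0,0,0,0,0],[0,0,0,0,0,0],[0,0,0,0,0,0],[0,0,0,0,0,0],[0,0,0,0,0,0],[0,0,0,0,0,0],[0,0,0,0,0,0],[0,0,0,0,0,0],[0,0,0,0,0,0],[0,0,0,0,0,0]]' -1
python3 - <<'E'
import pickle
from h import *
from bench import ctrl
from scipy.optimize import least_squares
np.set_printoptions(precision=3,suppress=True)
D=[pickle.load(open(n+".pkl","rb"))[0] for n in("w1","w2","w3")]+[ctrl.get_obs()]
D=[(o['q'],o['eef_pos'],q2R(o['eef_rot'])) for o in D]
def fk(q,p,sg):
    a,hh,L2,L3,e,d,b,c=p
    A=R.from_euler('z',q[0]+c)*R.from_euler('y',q[1]+q[2])*R.from_euler('z',q[3])*R.from_euler('y',q[4])*R.from_euler('z',sg*q[5]);s=q[1]+q[2]
    W=R.from_euler('z',q[0]+c).apply([a+L2*np.sin(q[1])+L3*np.sin(s)+e*np.cos(s),b,hh+L2*np.cos(q[1])+L3*np.cos(s)-e*np.sin(s)])
    return W+d*A.as_matrix()[:,2],A
for sg in(1,-1):
    def f(p):
        r=[]
        for q,P,M in D:
            x,A=fk(q,p,sg);r+=list(x-P)+list(((A.as_matrix()[:,2])-M.as_matrix()[:,2])*.3)
        return r+list(1e-5*np.array(p))
    s=least_squares(f,[0,.3,.4,.4,0,.25,0,0]);print(sg,s.x,s.cost,[(fk(q,s.x,sg)[1].inv()*M).as_euler('xyz')[2] for q,P,M in D])
E
```

```text
time_s: 10.4
eef_pos: [0.45, 0.0397, 0.0177]
eef_rot: [0.032, 0.936, 0.086, -0.341]
wrist_force: [2.5, 1.3, 4.3]
opening: 0.286
grasp_force: 60.6
1 [ 0.     0.313  0.438  0.515  0.086  0.311  0.118 -0.   ] 3.3639747882542314e-11 [np.float64(1.5707963267467733), np.float64(1.5707963267467728), np.float64(1.5707963267579426), np.float64(1.5707963267580305)]
-1 [-0.     0.313  0.438  0.515  0.086  0.311  0.118 -0.   ] 3.363974806238584e-11 [np.float64(-2.4556031074995888), np.float64(-1.1686351727404585), np.float64(-2.0105421231813523), np.float64(-1.958087079882386)]
```

```bash
cat > kin.py <<'E'
from h import *
from scipy.optimize import least_squares
hh,L2,L3,e,d,b=0.313,0.438,0.515,0.086,0.311,0.118
T=R.from_euler('z',np.pi/2)
lo=np.array([-2.99,-.89,.3,-1.14,0,-3.12]);hi=np.array([2.99,2.07,2.58,4.28,2.63,3.12])
def fk(q):
    A=R.from_euler('z',q[0])*R.from_euler('y',q[1]+q[2])*R.from_euler('z',q[3])*R.from_euler('y',q[4])*R.from_euler('z',q[5]);s=q[1]+q[2]
    W=R.from_euler('z',q[0]).apply([L2*np.sin(q[1])+L3*np.sin(s)+e*np.cos(s),b,hh+L2*np.cos(q[1])+L3*np.cos(s)-e*np.sin(s)])
    return W+d*A.as_matrix()[:,2],A*T
def ik(P,Rg,q0):
    def f(q):
        p,A=fk(q);return np.r_[(p-P)*5,(Rg.inv()*A).as_rotvec()]
    s=least_squares(f,np.clip(q0,lo+.01,hi-.01),bounds=(lo,hi));return s.x,s.cost
E
python3 - <<'E'
from kin import *
from bench import ctrl
np.set_printoptions(precision=2,suppress=True)
o=ctrl.get_obs();q0=np.array(o['q']);M0=q2R(o['eef_rot']);p0=o['eef_pos'];print(fk(q0)[0]-p0,q0)
ax=np.array([-.183,.983,0])
for psi in(-100,-80,-60,60,80,100,120):
    q=q0.copy();w=0;dq=0
    for t in np.linspace(0,1,25)[1:]:
        P=p0+t*np.array([-.08,-.127,0])+np.array([0,0,min(1,4*t)*.16])
        Rg=R.from_euler('z',psi*t,degrees=True)*R.from_rotvec(-ax*np.radians(92)*t)*M0
        qn,c=ik(P,Rg,q);w=max(w,c);dq=max(dq,abs(qn-q).max());q=qn
    print(psi,"endz",Rg.as_matrix()[:,2],"cost %.5f dq %.2f"%(w,dq),q)
E
```

```text
[-0.  0. -0.] [-0.06  0.72  1.52 -0.16  1.58  1.38]
-100 endz [ 0.01 -0.79 -0.62] cost 0.06551 dq 0.18 [-0.12 -0.22  2.23 -0.71  1.09  3.12]
-80 endz [ 0.28 -0.74 -0.62] cost 0.01754 dq 0.20 [-0.08 -0.36  2.4  -0.89  0.89  3.12]
-60 endz [ 0.51 -0.6  -0.62] cost 0.00006 dq 0.26 [-0.1  -0.5   2.58 -1.11  0.64  3.12]
60 endz [ 0.26  0.74 -0.62] cost 0.00000 dq 0.15 [-1.11  0.12  2.09  0.6   1.64 -0.96]
80 endz [-0.01  0.79 -0.62] cost 0.00000 dq 0.16 [-0.97  0.26  1.92  0.47  1.75 -1.09]
100 endz [-0.28  0.74 -0.62] cost 0.00000 dq 0.17 [-0.82  0.37  1.78  0.32  1.85 -1.23]
120 endz [-0.51  0.6  -0.62] cost 0.00000 dq 0.18 [-0.68  0.44  1.67  0.16  1.92 -1.4 ]
```

```bash
python3 -m pendant '[[0,0,0.03,0,0,0],[0,0,0.08,0,0,0],[0,0,0.12,0,0,0],[0,0,0.15,0,0,0],[0,0,0.2,0,0,0],[0,0,0.2,0,0,0],[0,0,0.14,0,0,0],[0,0,0.08,0,0,0],[0,0,0,0,0,0],[0,0,0,0,0,0]]' -1
python3 - <<'E'
from kin import *
from bench import ctrl
np.set_printoptions(precision=2,suppress=True)
o=ctrl.get_obs();q=np.array(o['q']);M=q2R(o['eef_rot']);p=o['eef_pos'].copy();print(p,o['opening'])
for i in range(18):
    r=[0,0,1.386/8] if i<8 else [1.606/10,0,0]
    p=p+np.array([-.07,-.127,0])/18;M=R.from_rotvec(r)*M;qn,c=ik(p,M,q);print("%.4f"%c,qn,"%.2f"%abs(qn-q).max());q=qn
E
```

```text
time_s: 11.65
eef_pos: [0.4491, 0.0397, 0.2162]
eef_rot: [0.032, 0.935, 0.087, -0.341]
wrist_force: [-0.2, -0.4, -1.3]
opening: 0.286
grasp_force: 60.0
[0.45 0.04 0.22] 0.2858973794154368
0.0000 [-0.02  0.42  1.51 -0.25  1.87  1.2 ] 0.13
0.0000 [ 0.01  0.39  1.55 -0.33  1.82  1.07] 0.12
0.0000 [ 0.05  0.35  1.6  -0.41  1.76  0.96] 0.12
0.0000 [ 0.08  0.3   1.66 -0.48  1.69  0.85] 0.11
0.0000 [ 0.11  0.25  1.73 -0.55  1.62  0.74] 0.11
0.0000 [ 0.13  0.18  1.81 -0.61  1.53  0.63] 0.11
0.0000 [ 0.15  0.11  1.89 -0.66  1.43  0.52] 0.11
0.0000 [ 0.15  0.03  1.98 -0.71  1.33  0.4 ] 0.12
0.0000 [ 0.04 -0.07  2.01 -0.57  1.28  0.23] 0.17
0.0000 [-0.08 -0.14  2.03 -0.4   1.25  0.04] 0.19
0.0000 [-0.22 -0.19  2.04 -0.22  1.25 -0.16] 0.20
0.0000 [-0.36 -0.21  2.04 -0.06  1.29 -0.35] 0.19
0.0000 [-0.5  -0.2   2.03  0.09  1.36 -0.52] 0.17
0.0000 [-0.63 -0.15  2.01  0.21  1.44 -0.67] 0.15
0.0000 [-0.73 -0.09  1.99  0.31  1.53 -0.79] 0.12
0.0000 [-0.82 -0.    1.96  0.38  1.63 -0.89] 0.10
0.0000 [-0.9   0.1   1.93  0.44  1.72 -0.97] 0.10
0.0000 [-0.96  0.2   1.9   0.49  1.82 -1.03] 0.11
```

```bash
python3 -m pendant '[[-0.0194,-0.0353,0,0,0,0.1103],[-0.0194,-0.0353,0,0,0,0.1103],[-0.0194,-0.0353,0,0,0,0.1103],[-0.0194,-0.0353,0,0,0,0.1103],[-0.0194,-0.0353,0,0,0,0.1103],[-0.0194,-0.0353,0,0,0,0.1103],[-0.0194,-0.0353,0,0,0,0.1103],[-0.0194,-0.0353,0,0,0,0.1103],[0,0,0,0,0,0],[0,0,0,0,0,0]]' -1
python3 -m pendant '[[-0.0194,-0.0353,0,0.1022,0,0],[-0.0194,-0.0353,0,0.1022,0,0],[-0.0194,-0.0353,0,0.1022,0,0],[-0.0194,-0.0353,0,0.1022,0,0],[-0.0194,-0.0353,0,0.1022,0,0],[-0.0194,-0.0353,0,0.1022,0,0],[-0.0194,-0.0353,0,0.1022,0,0],[-0.0194,-0.0353,0,0.1022,0,0],[-0.0194,-0.0353,0,0.1022,0,0],[-0.0194,-0.0353,0,0.1022,0,0]]' -1
python3 st.py
python3 - <<'E'
import pickle
from h import *
from bench import ctrl,camera
o=ctrl.get_obs();w=camera("wrist");t=camera("top");s=camera("side");pickle.dump((o,w,t,s),open("c2.pkl","wb"))
def z(im,f):return cv2.resize(im,None,fx=f,fy=f,interpolation=cv2.INTER_CUBIC)
im=np.zeros((600,800,3),np.uint8)
def put(a,x,y):a=a[:600-y,:800-x];im[y:y+a.shape[0],x:x+a.shape[1]]=a
put(z(s['color'][120:240,270:370],4),0,0);put(z(t['color'][205:285,285:365],5)[:300],400,0)
put(w['color'][100:400,80:480],400,300)
put(z(s['color'][150:190,300:350],2),0,500)
cv2.imwrite("pics/up.png",im)
E
```

```text
time_s: 12.9
eef_pos: [0.4188, -0.0167, 0.217]
eef_rot: [0.242, 0.666, 0.663, -0.242]
wrist_force: [0.5, -0.1, 0.1]
opening: 0.288
grasp_force: 59.9
time_s: 14.15
eef_pos: [0.3805, -0.0897, 0.2176]
eef_rot: [-0.311, 0.636, 0.634, 0.312]
wrist_force: [-0.2, 0.9, -2.4]
opening: 0.283
grasp_force: 59.9
q [-0.958  0.212  1.889  0.491  1.821 -1.03 ] p [ 0.3805 -0.0897  0.2176] z [ 0.002  0.791 -0.612] x [0.002 0.612 0.791] f [-0.2  0.9 -2.4] op 0.283 59.9 14.15
```

View pics/up.png

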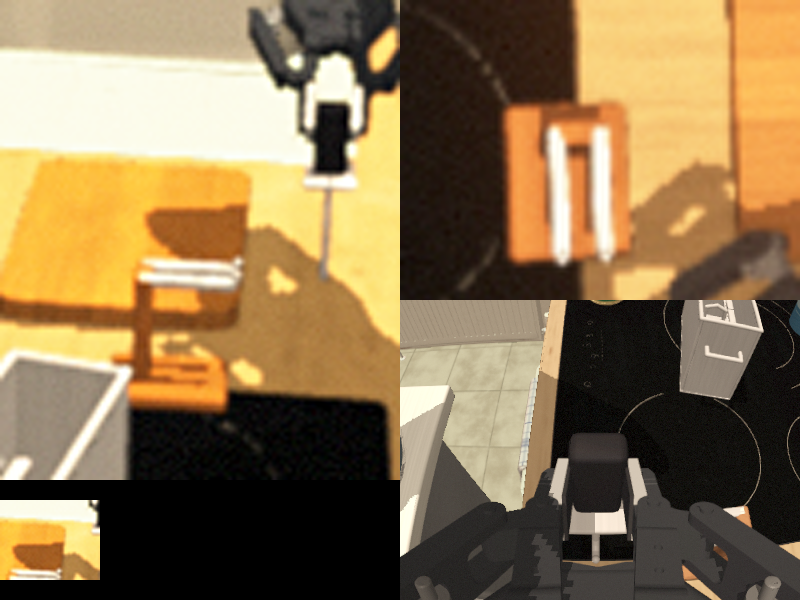

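The hook is now held upright. In the side view its flange is near (352.5,166) and the J end near (350.5,190). In the wrist view the handle top's far edge is at row 233, the handle foot at row 313 and the flange's near edge at row 333.

Run:
```python
import pickle
from h import *
from scipy.optimize import least_squares
np.set_printoptions(precision=4,suppress=True)
o,w,t,s=pickle.load(open("c2.pkl","rb"));p=np.array(o['eef_pos']);print(p)
def f(x,full=False):
    oy,oz,tau=x;A=R.from_rotvec([tau,0,0]);O=np.array([p[0],oy,oz])
    P=lambda y,z:O+A.apply([0,y,z])
    r=[wproj(o,w,P(.008,.06))[1]-233,wproj(o,w,P(-.008,.005))[1]-313,wproj(o,w,P(-.018,.005))[1]-333,
       2*(proj(s,P(0,-.086))[1]-190),2*(proj(s,P(.018,0))[1]-167)]
    return np.array(r)
r=least_squares(f,[p[1],p[2]-.0386,0]);print(r.x,np.degrees(r.x[2]),r.fun, r.x[:2]-p[1:])
print("x by side",[ (proj(s,[x,p[1],.17])[0]) for x in(.375,.38,.385)],"x by wrist",wproj(o,w,[p[0],p[1],.235]))
```

```text
[ 0.3805 -0.0897  0.2176]
[-0.0889  0.1781 -0.0904] -5.181474307224815 [ 0.2658  1.5314 -1.8527 -0.3975 -0.0737] [ 0.0007 -0.0395]
x by side [np.float64(353.08952482855705), np.float64(351.32470290542454), np.float64(349.5615224951025)] x by wrist (np.float64(277.0324713906935), np.float64(263.9531740621419))
```

```bash
python3 -m pendant '[[0,-0.003,-0.1,0.0192,0,0],[0,-0.003,-0.12,0.0192,0,0],[0,-0.003,-0.1,0.0192,0,0],[0.04,0,0,0,0,0],[0.08,0,0,0,0,0],[0.1,0,0,0,0,0],[0.1,0,0,0,0,0],[0.07,0,0,0,0,0],[0.04,0,0,0,0,0],[0,0,0,0,0,0]]' -1
python3 -m pendant '[[0,0,-0.01,0,0,0],[0,0,-0.01,0,0,0],[0,0,-0.01,0,0,0],[0,0,-0.01,0,0,0],[0,0,-0.01,0,0,0],[0,0,-0.01,0,0,0],[0,0,0,0,0,0],[0,0,0,0,0,0],[0,0,0,0,0,0],[0,0,0,0,0,0]]' -1
python3 st.py
```

```text
time_s: 15.55
eef_pos: [0.4662, -0.0891, 0.1535]
eef_rot: [-0.338, 0.621, 0.621, 0.338]
wrist_force: [-0.6, 0.9, -1.4]
opening: 0.282
grasp_force: 59.9
time_s: 16.8
eef_pos: [0.4659, -0.0892, 0.1414]
eef_rot: [-0.338, 0.621, 0.621, 0.338]
wrist_force: [0.2, -0.3, -1.1]
opening: 0.28
grasp_force: 59.9
q [-0.848  0.52   1.713  0.598  1.735 -1.013] p [ 0.4659 -0.0892  0.1414] z [ 0.     0.84  -0.543] x [0.    0.543 0.84 ] f [ 0.2 -0.3 -1.1] op 0.28 59.9 16.8
```

```bash
python3 -m pendant '[[0,-0.007,0,0,0,0],[0,0,-0.005,0,0,0],[0,0,-0.005,0,0,0],[0,0,-0.005,0,0,0],[0,0,0,0,0,0],[0,0,0,0,0,0],[0,0,0,0,0,0],[0,0,0,0,0,0],[0,0,0,0,0,0],[0,0,0,0,0,0]]' -1
```

```text
time_s: 18.05
eef_pos: [0.4659, -0.0906, 0.1383]
eef_rot: [-0.338, 0.621, 0.621, 0.338]
wrist_force: [-0.7, 0.2, -1.0]
opening: 0.28
grasp_force: 60.0
```

```bash
python3 -m pendant '[[0,0,-0.005,0,0,0],[0,0,-0.005,0,0,0],[0,0,-0.005,0,0,0],[0,0,0,0,0,0],[0,0,0,0,0,0],[0,0,0,0,0,0],[0,0,0,0,0,0],[0,0,0,0,0,0],[0,0,0,0,0,0],[0,0,0,0,0,0]]' -1
```

```text
time_s: 19.3
eef_pos: [0.4659, -0.0909, 0.1377]
eef_rot: [-0.339, 0.62, 0.621, 0.339]
wrist_force: [-4.3, -3.1, 14.4]
opening: 0.285
grasp_force: 61.4
```

```bash
python3 -m pendant '[[0,0,0.007,0,0,0],[0,0,0,0,0,0],[0,0,0,0,0,0],[0,0,0,0,0,0],[0,0,0,0,0,0],[0,0,0,0,0,0],[0,-0.042,0.027,0,0,0],[0,-0.126,0.081,0,0,0],[0,-0.168,0.108,0,0,0],[0,-0.168,0.12,0,0,0]]' 0.2
python3 st.py
python3 - <<'E'
import pickle
from h import *
from bench import camera
t=camera("top");s=camera("side");w=camera("wrist");pickle.dump((t,s,w),open("c3.pkl","wb"))
s0=pickle.load(open("c0.pkl","rb"))['side'];t0=pickle.load(open("c0.pkl","rb"))['top']
for n,a,b,(x0,y0,x1,y1) in(("side",s0,s,(310,165,330,215)),("top",t0,t,(312,225,332,260))):
    for c in(a,b):
        g=cv2.cvtColor(c['color'],cv2.COLOR_BGR2GRAY)[y0:y1,x0:x1];m=g<60;v,u=np.nonzero(m);print(n,"dark",m.sum(),u.mean()+x0,v.mean()+y0,"bbox",u.min()+x0,u.max()+x0,v.min()+y0,v.max()+y0,"rows' mean u",[ (np.nonzero(m[r])[0].mean()+x0).round(1) if m[r].any() else None for r in range(2,24,4)])
E
```

```text
time_s: 20.55
eef_pos: [0.4657, -0.1927, 0.2049]
eef_rot: [-0.338, 0.621, 0.621, 0.338]
wrist_force: [0.7, -0.5, -0.2]
opening: 0.602
grasp_force: 0.0
q [-0.955  0.538  1.519  0.546  1.931 -0.993] p [ 0.4657 -0.1927  0.2049] z [ 0.     0.84  -0.543] x [0.001 0.543 0.84 ] f [ 0.7 -0.5 -0.2] op 0.602 0.0 20.55
side dark 121 320.35537190082647 177.31404958677686 bbox 317 324 170 185 rows' mean u [None, np.float64(320.5), np.float64(320.5), np.float64(320.5), np.float64(320.0), None]
side dark 142 320.7535211267606 176.6338028169014 bbox 317 325 169 185 rows' mean u [None, np.float64(321.0), np.float64(321.0), np.float64(320.5), np.float64(320.5), None]
top dark 47 317.6808510638298 249.97872340425533 bbox 312 323 225 259 rows' mean u [None, None, None, None, np.float64(320.5), np.float64(320.5)]
top dark 83 320.06024096385545 247.44578313253012 bbox 312 325 225 259 rows' mean u [None, None, None, None, np.float64(322.5), np.float64(322.5)]
```

```bash
python3 -m pendant '[[0,0,0.09,-0.045,0.045,-0.0826],[0,0,0.09,-0.045,0.045,-0.0826],[0,0,0.09,-0.045,0.045,-0.0826],[0,0.075,0,-0.045,0.045,-0.0826],[0,0.075,0,-0.045,0.045,-0.0826],[0,0.075,0,-0.045,0.045,-0.0826],[0,0.075,0,-0.045,0.045,-0.0826],[0,0.075,0,-0.045,0.045,-0.0826],[0,0.075,0,-0.045,0.045,-0.0826],[0,0.075,0,-0.045,0.045,-0.0826]]' 0.2
python3 -m pendant '[[0,0,0,-0.045,0.045,-0.0826],[0,0,0,0,0,0],[0,0,0,0,0,0],[0,0,0,0,0,0],[0,0,0,0,0,0],[0,0,0,0,0,0],[0,0,0,0,0,0],[0,0,0,0,0,0],[0,0,0,0,0,0],[0,0,0,0,0,0]]' 0.2
python3 st.py
python3 - <<'E'
import pickle
from h import *
from bench import ctrl,camera
np.set_printoptions(precision=4,suppress=True)
o=ctrl.get_obs();w=camera("wrist");pickle.dump((o,w),open("w4.pkl","wb"))
g=cv2.cvtColor(w['color'],cv2.COLOR_BGR2GRAY);H=w['color']
print([ (v,int(g[v,270]),int(g[v,278])) for v in range(120,240,6)])
print("flange pred",wproj(o,w,(.4665+.018,-.087,.105)),"handle top front/back",wproj(o,w,(.4665-.013,-.087,.16)),wproj(o,w,(.4665+.013,-.087,.16)))
E
```

```text
time_s: 21.95
eef_pos: [0.465, -0.085, 0.2573]
eef_rot: [-0.034, 0.997, 0.063, 0.034]
wrist_force: [-0.0, 0.0, -0.3]
opening: 0.602
grasp_force: 0.0
time_s: 23.2
eef_pos: [0.4659, -0.0863, 0.2579]
eef_rot: [0.0, 1.0, -0.0, -0.0]
wrist_force: [0.5, 0.7, 0.7]
opening: 0.601
grasp_force: 0.0
q [-4.340e-01 -6.800e-02  1.830e+00 -1.000e-03  1.379e+00  1.137e+00] p [ 0.4659 -0.0863  0.2579] z [-0. -0. -1.] x [ 1. -0. -0.] f [0.5 0.7 0.7] op 0.601 0.0 23.2
[(120, 6, 13), (126, 114, 108), (132, 116, 107), (138, 104, 94), (144, 78, 80), (150, 123, 117), (156, 120, 114), (162, 115, 111), (168, 113, 109), (174, 113, 109), (180, 129, 145), (186, 253, 177), (192, 26, 28), (198, 24, 25), (204, 33, 31), (210, 52, 83), (216, 55, 81), (222, 52, 75), (228, 52, 71), (234, 10, 19)]
flange pred (np.float64(276.60660954809913), np.float64(179.57057472142415)) handle top front/back (np.float64(276.45778458084914), np.float64(233.6995169744425)) (np.float64(276.4191184623683), np.float64(200.83925739144482))
```

```bash
python3 -m pendant '[[0,0,-0.05,0,0,0],[0,0,-0.1,0,0,0],[0,0,-0.12,0,0,0],[0,0,-0.12,0,0,0],[0,0,-0.1,0,0,0],[0,0,-0.1,0,0,0],[0,0,-0.06,0,0,0],[0,0,-0.04,0,0,0],[0,0,0,0,0,0],[0,0,0,0,0,0]]' 0.2
python3 -m pendant '[[0,0,0,0,0,0],[0,0,0,0,0,0],[0,0,0,0,0,0],[0,0,0,0,0,0],[0,0,0,0,0,0],[0,0,0,0,0,0],[0,0,0,0,0,0],[0,0,0,0,0,0],[0,0,0,0,0,0],[0,0,0,0,0,0]]' -1
python3 -m pendant '[[0,0,0.015,0,0,0],[0,0,0.015,0,0,0],[0,0,0.015,0,0,0],[0,0,0.015,0,0,0],[0,0,0.015,0,0,0],[0,0,0.015,0,0,0],[0,0,0.015,0,0,0],[0,0,0,0,0,0],[0,0,0,0,0,0],[0,0,0,0,0,0]]' -1
```

```text
time_s: 24.5
eef_pos: [0.4664, -0.0866, 0.1205]
eef_rot: [0.0, 1.0, -0.0, 0.0]
wrist_force: [-1.1, -0.8, 0.5]
opening: 0.601
grasp_force: 0.0
time_s: 25.75
eef_pos: [0.4662, -0.0866, 0.1204]
eef_rot: [0.0, 1.0, -0.0, 0.0]
wrist_force: [-0.8, 0.2, 5.3]
opening: 0.184
grasp_force: 59.1
time_s: 27.0
eef_pos: [0.4658, -0.0863, 0.1408]
eef_rot: [0.0, 1.0, -0.0, -0.0]
wrist_force: [0.5, 0.9, -0.8]
opening: 0.176
grasp_force: 58.4
```

```bash
python3 -m pendant '[[-0.02,0,0.01,0,0,0],[-0.04,0,0.01,0,0,0],[-0.05,0,0,0,0,0],[-0.05,0,0,0,0,0],[-0.05,0,0,0,0,0],[-0.05,0,0,0,0,0],[-0.04,0,0,0,0,0],[0,0,0.03,0,0,0],[0,0,0.06,0,0,0],[0,0,0.06,0,0,0]]' -1
```

```text
time_s: 28.25
eef_pos: [0.4064, -0.0866, 0.1761]
eef_rot: [0.0, 1.0, -0.0, 0.0]
wrist_force: [-0.6, 0.1, -1.0]
opening: 0.179
grasp_force: 59.8
```

Run:
```python
import pickle
from h import *
np.set_printoptions(precision=4,suppress=True)
o,c=pickle.load(open("w2.pkl","rb"))
g=cv2.cvtColor(c['color'],cv2.COLOR_BGR2GRAY)
k=[wat(o,c,*p,.135) for p in((266.4,157.2),(267.2,244.4),(90,240.8))];print(np.array(k))
e=k[1]-k[0];print("width",np.linalg.norm(e[:2]),"len",np.linalg.norm((k[2]-k[1])[:2]))
l=k[2]-k[1];yaw=np.arctan2(l[1],l[0]);print("len dir deg",np.degrees(yaw))
u=l/np.linalg.norm(l)
mid=(k[0]+k[1])/2;ctr=mid+u*.091;print("centre",ctr)
ctrs=(ctr[:2]+np.array([.5535,.2205]))/2
T=np.array([ctr[0],ctr[1]])
ty=u[:2];tx=np.array([ty[1],-ty[0]])
def loc(P):return (P[:2]-T)@tx,(P[:2]-T)@ty
for n,p,z in(("bar mid",(172.8,188.8),.094),("plate R near",(193.5,204),.065),("plate L",(182,165),.065),("plate R top",(193,165),.065),("lip gap R end of 3rd",(218.5,212),.0725),("seam12",(154.5,212),.0725),("seam23",(186,212),.0725),("lip left end",(127,212),.0725),("ledge L",(122.5,207),.06),("ledge R",(262,212),.06)):
    P=wat(o,c,*p,z);print(n,P,loc(P))
d=pickle.load(open("c0.pkl","rb"))['top']
print("top bar",[loc(at(d,u_,v,.094)) for u_,v in((210,216),(207,217),(212,215))])
```

```text
[[0.5758 0.1228 0.135 ]
 [0.4982 0.1379 0.135 ]
 [0.5331 0.317  0.135 ]]
width 0.07904520084929702 len 0.1825501437949975
len dir deg 78.9855766676072
centre [0.5544 0.2196 0.135 ]
bar mid [0.5591 0.2257 0.094 ] (np.float64(0.0034231042829807098), np.float64(0.006791976740398877))
plate R near [0.5326 0.2174 0.065 ] (np.float64(-0.0210472126332768), np.float64(-0.006395248679709804))
plate L [0.5781 0.2191 0.065 ] (np.float64(0.02333440708130618), np.float64(0.003969225715710764))
plate R top [0.5754 0.2068 0.065 ] (np.float64(0.022997376137037895), np.float64(-0.008618071308527691))
lip gap R end of 3rd [0.52   0.1896 0.0725] (np.float64(-0.028094032040460515), np.float64(-0.0360644885793257))
seam12 [0.5343 0.2632 0.0725] (np.float64(-0.028078316056256047), np.float64(0.03890731786634757))
seam23 [0.527  0.2259 0.0725] (np.float64(-0.028092322214276433), np.float64(0.0009431868010897088))
lip left end [0.5411 0.2981 0.0725] (np.float64(-0.02805500394909153), np.float64(0.07449972433364525))
ledge L [0.5458 0.3094 0.06  ] (np.float64(-0.025611409008384142), np.float64(0.08640404749801113))
ledge R [0.5072 0.1443 0.06  ] (np.float64(-0.03194702821461583), np.float64(-0.08302288052422448))
top bar [(np.float64(0.0004858837900777816), np.float64(-0.0045341889664251706)), (np.float64(-0.0036778342676706023), np.float64(0.00300448393563896)), (np.float64(0.004164800516373119), np.float64(-0.00938413226081631))]
```

```bash
python3 -m pendant '[[0,0,0.08,0,0,0],[0,0,0.12,0,0,0],[0,0,0.12,0,0,0],[0,0,0.11,0,0,0],[0.03,0.07,0,0,0,-0.0087],[0.055,0.12,0,0,0,-0.0087],[0.055,0.12,0,0,0,-0.0087],[0.055,0.12,0,0,0,-0.0087],[0.055,0.12,0,0,0,-0.0087],[0.055,0.12,0,0,0,-0.0087]]' -1
python3 -m pendant '[[0.055,0.12,0,0,0,-0.0087],[0.055,0.12,0,0,0,-0.0087],[0.055,0.12,0,0,0,-0.0087],[0.055,0.12,0,0,0,-0.0087],[0.055,0.12,0,0,0,-0.0087],[0.055,0.12,0,0,0,-0.0087],[0.055,0.12,0,0,0,-0.0087],[0.055,0.12,0,0,0,-0.0087],[0.025,0.06,0,0,0,0],[0,0,0,0,0,0]]' -1
python3 st.py
```

```text
time_s: 29.5
eef_pos: [0.4676, 0.0485, 0.2619]
eef_rot: [0.0, 0.999, -0.041, 0.0]
wrist_force: [0.5, 0.1, -1.2]
opening: 0.181
grasp_force: 59.9
time_s: 30.75
eef_pos: [0.5599, 0.2521, 0.261]
eef_rot: [0.0, 0.995, -0.095, -0.0]
wrist_force: [0.3, -0.3, -1.3]
opening: 0.177
grasp_force: 59.8
q [ 2.300e-01  2.500e-01  1.480e+00 -1.000e-03  1.412e+00  1.992e+00] p [0.5599 0.2521 0.261 ] z [-0.    -0.001 -1.   ] x [ 0.982 -0.189 -0.   ] f [ 0.3 -0.3 -1.3] op 0.177 59.8 30.75
```

```bash
python3 -m pendant '[[0,0,-0.04,0,0,0],[0,0,-0.07,0,0,0],[0,0,-0.07,0,0,0],[0,0,-0.07,0,0,0],[0,0,-0.06,0,0,0],[0,0,-0.05,0,0,0],[0,0,-0.03,0,0,0],[0,0,-0.028,0,0,0],[0,0,0,0,0,0],[0,0,0,0,0,0]]' -1
python3 -m pendant '[[-0.0036,-0.0184,0,0,0,0],[-0.0036,-0.0184,0,0,0,0],[-0.0036,-0.0184,0,0,0,0],[-0.0036,-0.0184,0,0,0,0],[-0.0036,-0.0184,0,0,0,0],[-0.0036,-0.0184,0,0,0,0],[-0.0036,-0.0184,0,0,0,0],[0,0,0,0,0,0],[0,0,0,0,0,0],[0,0,0,0,0,0]]' -1
python3 look.py w5 80 60 400 300 2.5
python3 - <<'E'
import pickle
from h import *
from bench import camera
s=camera("side");t=camera("top");o,w=pickle.load(open("w5.pkl","rb"))
im=np.zeros((600,800,3),np.uint8)
def z(im,f):return cv2.resize(im,None,fx=f,fy=f,interpolation=cv2.INTER_CUBIC)
def put(a,x,y):a=a[:600-y,:800-x];im[y:y+a.shape[0],x:x+a.shape[1]]=a
put(z(s['color'][190:265,235:315],5)[:375],0,0);put(z(w['color'][120:320,80:400],1.25),400,0);put(z(t['color'][180:250,150:260],3),0,380);put(z(s['color'][225:255,255:295],8)[:240],400,300)
cv2.imwrite("pics/catch.png",im)
E
```

```text
time_s: 32.0
eef_pos: [0.5601, 0.2517, 0.1777]
eef_rot: [0.0, 0.995, -0.096, 0.0]
wrist_force: [-0.9, 0.9, 0.1]
opening: 0.184
grasp_force: 59.8
time_s: 33.25
eef_pos: [0.5548, 0.2259, 0.1773]
eef_rot: [0.0, 0.995, -0.096, -0.0]
wrist_force: [0.6, 0.9, -1.7]
opening: 0.177
grasp_force: 59.8
[0.55484459 0.2259371  0.17727053] [[0.982, -0.191, -0.0], [-0.191, -0.982, -0.0], [-0.0, 0.001, -1.0]]
```

View pics/catch.png

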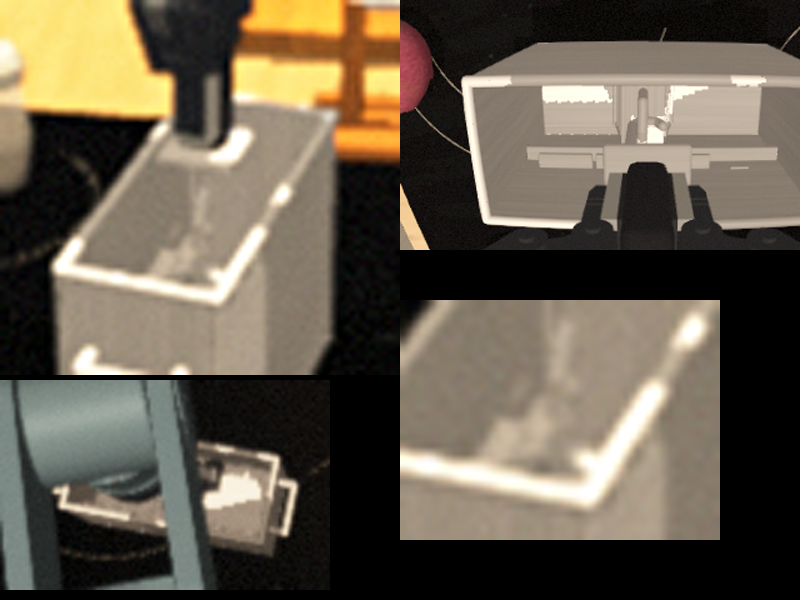

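The wrist panel shows the rod and J at the loop (around (643,130) in the composite), and the lips are again missing at the −y end. I'll raise the J into the bar and slide the carrier towards that end.

```bash
python3 -m pendant '[[0,0,0.02,0,0,0],[0,0,0.025,0,0,0],[-0.004,-0.02,0,0,0,0],[-0.0075,-0.0385,0,0,0,0],[-0.0085,-0.0435,0,0,0,0],[-0.0085,-0.0435,0,0,0,0],[-0.0085,-0.0435,0,0,0,0],[-0.0085,-0.0435,0,0,0,0],[-0.0085,-0.0435,0,0,0,0],[-0.009,-0.047,0,0,0,0]]' -1
python3 st.py
```

```text
time_s: 34.65
eef_pos: [0.5421, 0.1604, 0.1863]
eef_rot: [0.001, 0.995, -0.096, -0.0]
wrist_force: [0.9, 0.7, -1.3]
opening: 0.179
grasp_force: 60.0
q [ 7.800e-02  2.130e-01  1.682e+00 -1.000e-03  1.248e+00  1.841e+00] p [0.5421 0.1604 0.1863] z [-0.    -0.001 -1.   ] x [ 0.982 -0.191 -0.   ] f [ 0.9  0.7 -1.3] op 0.179 60.0 34.65
```

```bash
python3 -m pendant '[[0,0,0.01,0,0,0],[0,0,0.01,0,0,0],[0,0,0.01,0,0,0],[0,0,0.005,0,0,0],[0,0,0.005,0,0,0],[0,0,0,0,0,0],[0,0,0,0,0,0],[0,0,0,0,0,0],[0,0,0,0,0,0],[0,0,0,0,0,0]]' -1; python3 -m pendant '[[0,0,0.005,0,0,0],[0,0,0.005,0,0,0],[0,0,0.005,0,0,0],[0,0,0,0,0,0],[0,0,0,0,0,0],[0,0,0,0,0,0],[0,0,0,0,0,0],[0,0,0,0,0,0],[0,0,0,0,0,0],[0,0,0,0,0,0]]' -1
```

```text
time_s: 35.9
eef_pos: [0.5422, 0.1612, 0.1943]
eef_rot: [0.0, 0.995, -0.096, -0.0]
wrist_force: [-0.5, 0.2, -2.8]
opening: 0.179
grasp_force: 59.7
time_s: 37.15
eef_pos: [0.5422, 0.1613, 0.1973]
eef_rot: [0.0, 0.995, -0.096, -0.0]
wrist_force: [-0.5, -0.1, -2.4]
opening: 0.176
grasp_force: 59.7
```

```bash
python3 -m pendant '[[0,0,0.01,0,0,0],[0,0,0.01,0,0,0],[0,0,0.01,0,0,0],[0,0,0.01,0,0,0],[0,0,0.01,0,0,0],[0,0,0.01,0,0,0],[0,0,0.01,0,0,0],[0,0,0.01,0,0,0],[0,0,0.01,0,0,0],[0,0,0.01,0,0,0]]' -1; python3 -m pendant '[[0,0,0.03,0,0,0],[0,0,0.05,0,0,0],[0,0,0.06,0,0,0],[0,0,0.08,0,0,0],[0,0,0.08,0,0,0],[0,0,0.08,0,0,0],[0,0,0.08,0,0,0],[0,0,0.07,0,0,0],[0,0,0.05,0,0,0],[0,0,0.02,0,0,0]]' -1
```

```text
time_s: 38.4
eef_pos: [0.5422, 0.1613, 0.2174]
eef_rot: [0.0, 0.995, -0.096, -0.0]
wrist_force: [-0.4, -0.7, -2.5]
opening: 0.18
grasp_force: 59.7
time_s: 39.65
eef_pos: [0.5424, 0.1613, 0.338]
eef_rot: [0.0, 0.995, -0.096, 0.0]
wrist_force: [-0.6, -0.0, -1.8]
opening: 0.178
grasp_force: 59.6
```

Run:
```python
import pickle
from h import *
from bench import camera,ctrl
s0=pickle.load(open("c0.pkl","rb"))['side'];s=camera("side");o=ctrl.get_obs();p=o['eef_pos'];print(o['wrist_force'])
D=cv2.absdiff(s['color'],s0['color']).max(2)
for dz in(-.065,-.10,-.125,-.14,-.155,-.167,-.18,-.2):
    u,v=map(int,proj(s,(p[0],p[1],p[2]+dz)));print(dz,(u,v),D[v,u-14:u+15:2])
```

```text
[ 0.36325635 -0.3957437  -2.46505031]
-0.065 (284, 163) [ 2  7  6  9  6 10 26 62  9  7 10  9 10  8  5]
-0.1 (284, 177) [  7  13  13   5  73  76  95  89 185 152  41   6  12   8   8]
-0.125 (284, 187) [ 21  92  91  89  81  92  91 114 188 181  86 183 170 120  69]
-0.14 (284, 192) [ 12  13  40  50  41  70  86  72  73  96 123 117 121  39  13]
-0.155 (284, 198) [  4   6  79  80  65 120 133 129  60  49  89  48  89  12   8]
-0.167 (283, 202) [ 9  9 14 44 53 69 63 60 69 65 64 62 72 45 13]
-0.18 (283, 207) [ 6  5 18  5  5  9 34 44 52 55 73  6  8  6  8]
-0.2 (283, 214) [92 29  3 14  6 12  6  6 11  7  7  6  6  9 11]
```

```bash
python3 -m pendant '[[0,-0.03,0,0,0,0],[-0.003,-0.06,0,0,0,0],[-0.003,-0.09,0,0,0,0],[-0.003,-0.12,0,0,0,0],[-0.003,-0.13,0,0,0,0],[-0.003,-0.13,0,0,0,0],[-0.003,-0.13,0,0,0,0],[-0.003,-0.13,0,0,0,0],[-0.003,-0.13,0,0,0,0],[-0.003,-0.13,0,0,0,0]]' -1; python3 -m pendant '[[-0.003,-0.13,0,0,0,0],[-0.003,-0.13,0,0,0,0],[-0.003,-0.13,0,0,0,0],[-0.003,-0.13,0,0,0,0],[-0.003,-0.13,0,0,0,0],[-0.003,-0.13,0,0,0,0],[-0.003,-0.13,0,0,0,0],[-0.003,-0.12,0,0,0,0],[-0.003,-0.09,0,0,0,0],[0,-0.05,0,0,0,0]]' -1;  python3 -m pendant '[[0,0,-0.02,0,0,0],[0,0,-0.06,0,0,0],[0,0,-0.09,0,0,0],[0,0,-0.1,0,0,0],[0,0,-0.1,0,0,0],[0,0,-0.1,0,0,0],[0,0,-0.09,0,0,0],[0,0,-0.05,0,0,0],[0,0,-0.03,0,0,0],[0,0,-0.02,0,0,0]]' -1
```

```text
time_s: 40.95
eef_pos: [0.5363, -0.0568, 0.3372]
eef_rot: [0.0, 0.995, -0.096, -0.0]
wrist_force: [0.4, -0.7, -2.9]
opening: 0.174
grasp_force: 59.7
time_s: 42.2
eef_pos: [0.5311, -0.29, 0.3371]
eef_rot: [0.0, 0.995, -0.096, -0.0]
wrist_force: [0.1, 0.3, -2.3]
opening: 0.178
grasp_force: 59.7
time_s: 43.45
eef_pos: [0.5317, -0.2889, 0.2054]
eef_rot: [0.0, 0.995, -0.096, 0.0]
wrist_force: [0.5, -0.3, -3.0]
opening: 0.177
grasp_force: 59.8
```

```bash
python3 -m pendant '[[0,0,-0.01,0,0,0],[0,0,-0.01,0,0,0],[0,0,-0.01,0,0,0],[0,0,-0.01,0,0,0],[0,0,-0.01,0,0,0],[0,0,-0.01,0,0,0],[0,0,-0.008,0,0,0],[0,0,-0.008,0,0,0],[0,0,-0.008,0,0,0],[0,0,-0.008,0,0,0]]' -1;  python3 -m pendant '[[0,0,-0.01,0,0,0],[0,0,-0.01,0,0,0],[0,0,-0.01,0,0,0],[0,0,-0.01,0,0,0],[0,0,0,0,0,0],[0,0,0,0,0,0],[0,0,0,0,0,0],[0,0,0,0,0,0],[0,0,0,0,0,0],[0,0,0,0,0,0]]' -1; python3 st.py
```

```text
time_s: 44.7
eef_pos: [0.5316, -0.2889, 0.1871]
eef_rot: [0.0, 0.995, -0.096, 0.0]
wrist_force: [0.7, -0.0, -1.0]
opening: 0.181
grasp_force: 60.0
time_s: 45.95
eef_pos: [0.5314, -0.2887, 0.1789]
eef_rot: [0.0, 0.995, -0.096, -0.0]
wrist_force: [-1.0, -0.5, -1.8]
opening: 0.18
grasp_force: 60.0
q [-6.930e-01  3.040e-01  1.584e+00 -1.000e-03  1.254e+00  1.069e+00] p [ 0.5314 -0.2887  0.1789] z [-0. -0. -1.] x [ 0.982 -0.191 -0.   ] f [-1.  -0.5 -1.8] op 0.18 60.0 45.95
```

```bash
python3 -m pendant '[[0,0,-0.008,0,0,0],[0.002,0.01,0,0,0,0],[0.004,0.02,0,0,0,0],[0.004,0.02,0,0,0,0],[0.004,0.02,0,0,0,0],[0.004,0.02,0,0,0,0],[0.004,0.02,0,0,0,0],[0.004,0.02,0,0,0,0],[0.004,0.02,0,0,0,0],[0,0,0,0,0,0]]' -1
python3 - <<'E'
import pickle
from h import *
from bench import camera,ctrl
s0=pickle.load(open("c0.pkl","rb"))['side'];s=camera("side");o=ctrl.get_obs();p=o['eef_pos'];print(o['wrist_force'],p)
D=cv2.absdiff(s['color'],s0['color']).max(2)
for y in(-.2887,-.26):
  for z in(.093,.062,.03):
    u,v=map(int,proj(s,(.5314,y,z)));print(y,z,(u,v),D[v,u-14:u+15:2])
E
```

```text
time_s: 47.2
eef_pos: [0.5375, -0.2584, 0.1773]
eef_rot: [0.0, 0.995, -0.096, -0.0]
wrist_force: [-0.6, 0.5, -1.4]
opening: 0.184
grasp_force: 60.0
[ 0.07324191 -0.02140702 -0.27508254] [ 0.53747798 -0.25862528  0.17730519]
-0.2887 0.093 (304, 161) [ 6 12  8  7 15 29 36 76 40 11  8 14 10 14  5]
-0.2887 0.062 (303, 170) [  9   8  14  83  93  90 107 128 188 154 139 174 140  15 141]
-0.2887 0.03 (303, 179) [ 83  86  93  78  64  87  97 107 105 125  96  83   6  12 199]
-0.26 0.093 (303, 165) [10 11  9  7  7 42 77  7  5 40 75  9  6  9 12]
-0.26 0.062 (303, 173) [  9   9   6   7  60  54  81  56  78 131 152 191  58  10 169]
-0.26 0.03 (302, 182) [ 84  86  88  82  86  95  92  89  96  95  85  77   4   9 102]
```

```bash
cp h.py /dev/null
python3 - <<'E'
import pickle
from bench import camera
pickle.dump(camera("side"),open("s5.pkl","wb"))
E
python3 -m pendant '[[0.001,0.005,0.005,0,0,0],[0,0,0.01,0,0,0],[0,0,0.01,0,0,0],[0,0,0.01,0,0,0],[0,0,0.015,0,0,0],[0,0,0.02,0,0,0],[0,0,0.02,0,0,0],[0,0,0.02,0,0,0],[0,0,0.02,0,0,0],[0,0,0.02,0,0,0]]' -1
python3 - <<'E'
import pickle
from h import *
from bench import camera
a=pickle.load(open("s5.pkl","rb"));s=camera("side")
D=cv2.absdiff(s['color'],a['color']).max(2)
for z in(.093,.075,.062,.045,.03):
    u,v=map(int,proj(s,(.5314,-.2887,z)));print(z,(u,v),D[v,u-14:u+15:2])
E
```

```text
time_s: 48.55
eef_pos: [0.5376, -0.2578, 0.2076]
eef_rot: [0.0, 0.995, -0.096, -0.0]
wrist_force: [-0.3, 1.0, -1.4]
opening: 0.178
grasp_force: 60.0
0.093 (304, 161) [ 3  1  6  3  2  9 68 10  2  3  3  2  3  1  1]
0.075 (303, 166) [ 2  4  6  1  3  8 91 15  5 10  1  4  2  3  6]
0.062 (303, 170) [ 4  6  1  2  7 12 71 16  1  1  3  3  1  5  7]
0.045 (303, 175) [ 5  2  4  7  3 10  2 16 13  3  2  2  2  7  4]
0.03 (303, 179) [ 6  2 14 30  2  3  2  3 12  2  5  5  5  1  2]
```

```bash
python3 -m pendant '[[0,0,0.12,0,0,0.0122],[-0.05,0.06,0.04,0,0,0.0122],[-0.08,0.1,0,0,0,0.0122],[-0.09,0.11,0,0,0,0.0122],[-0.1,0.12,0,0,0,0.0122],[-0.1,0.12,0,0,0,0.0122],[-0.1,0.12,0,0,0,0.0122],[-0.09,0.11,0,0,0,0.0122],[-0.07,0.08,0,0,0,0.0122],[-0.033,0.036,0,0,0,0.0122]]' -1; python3 -m pendant '[[0,0,-0.06,0,0,0],[0,0,-0.1,0,0,0],[0,0,-0.12,0,0,0],[0,0,-0.12,0,0,0],[0,0,-0.06,0,0,0],[0,0,0,0,0,0],[0,0,0,0,0,0],[0,0,0,0,0,0],[0,0,0,0,0,0],[0,0,0,0,0,0]]' -1; python3 st.py
```

```text
time_s: 49.85
eef_pos: [0.3946, -0.0859, 0.2395]
eef_rot: [0.0, 1.0, 0.001, 0.0]
wrist_force: [0.5, 0.2, -0.1]
opening: 0.176
grasp_force: 59.9
time_s: 51.1
eef_pos: [0.3952, -0.0866, 0.1476]
eef_rot: [0.0, 1.0, -0.0, 0.0]
wrist_force: [1.2, -0.7, -1.6]
opening: 0.179
grasp_force: 60.0
q [-5.110e-01 -1.060e-01  2.103e+00 -1.000e-03  1.144e+00  1.061e+00] p [ 0.3952 -0.0866  0.1476] z [ 0.    -0.001 -1.   ] x [ 1. -0.  0.] f [ 1.2 -0.7 -1.6] op 0.179 60.0 51.1
```

+x by 71 mm = 0.355, then down 27 mm (0.135).

```bash
python3 -m pendant '[[0.02,0,0,0,0,0],[0.04,0,0,0,0,0],[0.05,0,0,0,0,0],[0.05,0,0,0,0,0],[0.05,0,0,0,0,0],[0.05,0,0,0,0,0],[0.05,0,0,0,0,0],[0.03,0,0,0,0,0],[0.015,0,0,0,0,0],[0,0,0,0,0,0]]' -1; python3 -m pendant '[[0,0,-0.02,0,0,0],[0,0,-0.02,0,0,0],[0,0,-0.02,0,0,0],[0,0,-0.02,0,0,0],[0,0,-0.02,0,0,0],[0,0,-0.015,0,0,0],[0,0,-0.01,0,0,0],[0,0,-0.01,0,0,0],[0,0,0,0,0,0],[0,0,0,0,0,0]]' -1; python3 st.py
```

```text
time_s: 52.35
eef_pos: [0.4621, -0.0862, 0.1445]
eef_rot: [-0.0, 1.0, 0.001, -0.006]
wrist_force: [-10.1, -3.1, -6.2]
opening: 0.178
grasp_force: 59.2
time_s: 53.6
eef_pos: [0.4664, -0.0866, 0.123]
eef_rot: [0.0, 1.0, 0.0, -0.0]
wrist_force: [-10.4, 3.8, 23.3]
opening: 0.179
grasp_force: 63.7
q [-4.340e-01  1.010e-01  1.955e+00 -1.000e-03  1.086e+00  1.137e+00] p [ 0.4664 -0.0866  0.123 ] z [-0.    -0.001 -1.   ] x [ 1.  0. -0.] f [-10.4   3.8  23.3] op 0.179 63.7 53.6
```

Run:
```python
import pickle
from h import *
from bench import camera
s=camera("side");r=pickle.load(open("c3.pkl","rb"))[1];i=pickle.load(open("c0.pkl","rb"))['side']
np.set_printoptions(linewidth=200)
for n,c in(("init",i),("ref",r),("now",s)):
    g=cv2.cvtColor(c['color'],cv2.COLOR_BGR2GRAY);print(n)
    for v in range(182,216,3):print(v,g[v,303:340])
for P in((.4665,-.0866,.105),(.4665,-.0866,.1),(.4665,-.0866,.014),(.4845,-.0686,.1),(.4485,-.0686,.1)):print(P,proj(s,P))
```

```text
init
182 [199 197 195 189 184 179 180 184 181 180 181 180 174  97  23  13  15  12  18  18  10  85 173 188 188 185 183 178 197 220 226 226 224 226 226 223 225]
185 [192 182 200 226 237 241 246 247 241 225 215 207 198 113  44  34  31  21  10  19  23 151 252 240 207 205 232 202 217 225 227 227 226 225 227 227 224]
188 [178 190 239 242 238 222 217 216 218 212 205 233 254 255 255 255 255 254 254 254 254 254 254 234 191 166 157 167 214 227 226 222 224 225 225 223 224]
191 [146  86  76  83  98 130 145 147 138 137 139 139 135 138 138 137 129 130 134 136 135 133 140 166 170 153 164 190 220 225 225 225 225 225 225 223 224]
194 [153  87  79  81  96 149 181 188 189 187 188 187 186 183 180 177 140 144 181 186 186 187 185 188 186 176 181 212 225 224 224 222 225 225 223 222 224]
197 [ 95  80  84  84  91 108 127 136 131 133 133 132 147 150 152 141 137 143 163 164 169 171 170 151 119 107 147 212 224 223 220 223 224 223 224 223 221]
200 [ 80  79  87  91  86  81  75  82  76  79  78  72  75  74  73  93 126 119  90  79  84  91  91  84  76 107 186 221 222 223 222 223 223 224 221 220 222]
203 [142  82  84 
[... 4198 characters left out ...]
 94  94  91  94  93  94  96 101  94 100  95  98 161 223 232 230 229 227 226 227 229 229 227 228 226 228]
215 [ 84  85  86  94  93 100  99  95  99 121 126 125 124 129 119 106  96  97  98  98  96  97  92 110 174 220 225 225 226 230 230 230 231 231 229 229 229]
(0.4665, -0.0866, 0.105) (np.float64(320.03351756492816), np.float64(185.6572951483418))
(0.4665, -0.0866, 0.1) (np.float64(319.96172151952857), np.float64(187.1898241651293))
(0.4665, -0.0866, 0.014) (np.float64(318.76293044813394), np.float64(212.77872800729105))
(0.4845, -0.0686, 0.1) (np.float64(313.41618335886284), np.float64(189.45922991635126))
(0.4485, -0.0686, 0.1) (np.float64(325.78302533257187), np.float64(190.21207101035247))
```

The hook has pitched about 27° in the grip (J towards −x). It snagged on the way in because my lift was too high. I'll lift slightly, tilt the tool back to bring the hook upright, then seat it.

```bash
python3 -m pendant '[[0,0,0.015,0,0,0],[0,0,0.015,0,0,0],[0.003,0,0,0,-0.075,0],[0.005,0,0,0,-0.075,0],[0.005,0,0,0,-0.075,0],[0.005,0,0,0,-0.075,0],[0,0,0,0,0,0],[0,0,0,0,0,0],[0,0,0,0,0,0],[0,0,0,0,0,0]]' -1; python3 st.py
python3 - <<'E'
from h import *
from bench import camera
s=camera("side");np.set_printoptions(linewidth=200)
g=cv2.cvtColor(s['color'],cv2.COLOR_BGR2GRAY)
for v in range(182,216,3):print(v,g[v,303:340])
E
```

```text
time_s: 54.9
eef_pos: [0.47, -0.0865, 0.1263]
eef_rot: [0.0, 0.972, 0.0, 0.233]
wrist_force: [0.2, -0.6, -2.3]
opening: 0.174
grasp_force: 59.9
q [-0.61  -0.171  2.292  0.43   0.672  0.668] p [ 0.47   -0.0865  0.1263] z [ 0.453 -0.    -0.891] x [0.891 0.    0.453] f [ 0.2 -0.6 -2.3] op 0.174 59.9 54.9
182 [177 188 199 195 179 163 159 141 150 178 184 191 217 165 104  81  61  47  75  96  64  29 100 187 200 196 191 189 209 228 231 232 232 231 231 230 230]
185 [208 203 226 240 244 249 250 251 248 244 232 213 223 200 172 151 144 131 109  89  67 109 170 193 194 184 176 184 224 232 231 232 231 232 232 231 230]
188 [186 201 242 248 244 233 227 228 227 221 167 147 153 149 151 154 158 156 159 164 173 181 178 158 148 156 166 180 225 231 230 229 229 230 232 229 230]
191 [153  91  84  92 103 137 154 155 148 149 154 162 160 154 148 148 148 148 156 156 155 156 150 148 151 159 178 203 227 232 232 231 231 232 231 229 231]
194 [161  98  86  92 106 159 193 195 196 195 198 193 195 194 184 178 181 194 196 195 193 194 197 194 194 187 192 220 230 230 229 228 230 230 230 228 229]
197 [102  86  90  93  97 11
[... 350 characters left out ...]
171 142 133 137 160 154 168 189 220 227 228 228 230 231 231 231 230 230 228 227 228]
206 [132  89  90  86 132 219 231 228 229 230 228 197 157 185 229 235 234 230 231 229 230 229 231 230 229 230 230 231 231 229 229 229 228 231 231 231 230]
209 [105  92  92  85  96 154 149 133 121 127 118 137 139 120 111 108 115 111 132 171 185 184 204 222 232 231 230 230 231 232 231 230 227 226 222 190 146]
212 [125  85  85  85  78  89  90  99  95  91  98 105 103  95  96  92  93  93  99  96 100  96  98 108 157 171 174 172 165 144 133 137 137 140 136 139 140]
215 [122 116 123 130 131 133 125 104  94  93  97  95  99  97  98  97  98  96  94  94  96 100  95 106 132 143 140 141 138 142 138 141 143 139 141 143 140]
```

```bash
python3 -m pendant '[[0.007,0,0,0,0.055,0],[0.007,0,0,0,0.055,0],[0,0,-0.005,0,0,0],[0,0,-0.005,0,0,0],[0,0,-0.005,0,0,0],[0,0,-0.005,0,0,0],[0,0,-0.005,0,0,0],[0,0,-0.005,0,0,0],[0,0,0,0,0,0],[0,0,0,0,0,0]]' -1; python3 st.py
python3 - <<'E'
from h import *
from bench import camera
s=camera("side");np.set_printoptions(linewidth=200)
g=cv2.cvtColor(s['color'],cv2.COLOR_BGR2GRAY)
for v in(182,185,188,191,197,200,203,206,209,212):print(v,g[v,306:332])
E
```

```text
time_s: 56.2
eef_pos: [0.4724, -0.0866, 0.1214]
eef_rot: [0.0, 0.989, 0.0, 0.149]
wrist_force: [-10.0, 1.6, 14.6]
opening: 0.18
grasp_force: 62.4
q [-0.529 -0.068  2.164  0.208  0.797  0.914] p [ 0.4724 -0.0866  0.1214] z [ 0.294 -0.001 -0.956] x [0.956 0.    0.294] f [-10.    1.6  14.6] op 0.18 62.4 56.2
182 [196 182 163 158 142 151 180 190 176 131  63  30  35  32  51 102  99  45  40 129 189 200 196 192 186 208]
185 [242 248 245 209 192 194 193 193 186 181 150  99  91 113 110  74  38  21  65 146 182 183 181 175 179 226]
188 [142 146 142 153 156 155 153 141 157 177 181 182 184 184 182 189 183 184 182 183 176 155 159 169 177 226]
191 [ 85 102 140 164 162 159 153 156 155 156 149 156 154 152 145 145 150 153 153 150 141 151 159 175 203 227]
197 [ 85  85 106 136 144 142 144 146 143 158 165 164 167 169 182 177 172 177 182 179 163 131 116 159 221 229]
200 [ 92  79  80  82  88  86  86  80  83  82  77  80  95 139 147 104  87  89  97  93  93  79 113 197 227 229]
203 [ 82  99 155 169 173 177 174 176 178 181 183 181 172 152 144 133 136 162 153 170 186 219 228 229 228 230]
206 [ 79 128 215 225 222 222 224 225 233 234 235 225 185 150 142 159 164 169 184 217 227 229 231 232 233 232]
209 [ 84  71  92  94  99  98  95 101 103 111 111 111 118 140 148 132 123 120 120 124 133 136 136 136 138 163]
212 [ 80  79  90  96  96  92  97  94  96  98  95  94 103 123 121 107  99 102  98 101 108 134 144 143 139 139]
```

The rod is now vertical at column 320 and the flange matches the earlier hung reference. I'll release and retreat along the tool axis.

```bash
python3 -m pendant '[[0,0,0.005,0,0,0],[0,0,0,0,0,0],[0,0,0,0,0,0],[0,0,0,0,0,0],[0,0,0,0,0,0],[0,0,0,0,0,0],[-0.015,0,0.05,0,0,0],[-0.03,0,0.1,0,0,0],[-0.045,0,0.15,0,0,0],[-0.06,0,0.2,0,0,0]]' 0.3; python3 -m pendant '[[-0.045,0,0.15,0,0,0],[-0.03,0,0.1,0,0,0],[0,0,0,0,0,0],[0,0,0,0,0,0],[0,0,0,0,0,0],[0,0,0,0,0,0],[0,0,0,0,0,0],[0,0,0,0,0,0],[0,0,0,0,0,0],[0,0,0,0,0,0]]' 0.3
python3 - <<'E'
import pickle
from h import *
from bench import camera,ctrl
s=camera("side");r=pickle.load(open("c3.pkl","rb"))[1];np.set_printoptions(linewidth=200)
g=cv2.cvtColor(s['color'],cv2.COLOR_BGR2GRAY);b=cv2.cvtColor(r['color'],cv2.COLOR_BGR2GRAY)
for v in(170,176,182,188,200,206,212):print(v,g[v,308:332],"ref",b[v,312:328])
a=pickle.load(open("s5.pkl","rb"));D=cv2.absdiff(s['color'],a['color']).max(2)
for z in(.075,.062,.045,.03):
    u,v=map(int,proj(s,(.5314,-.2887,z)));print(z,D[v,u-14:u+15:2])
E
```

```text
time_s: 57.5
eef_pos: [0.4415, -0.0862, 0.2221]
eef_rot: [-0.0, 0.989, -0.0, 0.148]
wrist_force: [0.5, -0.1, 0.9]
opening: 0.647
grasp_force: 0.0
time_s: 58.75
eef_pos: [0.4274, -0.0865, 0.2713]
eef_rot: [0.0, 0.989, -0.0, 0.149]
wrist_force: [0.7, 0.3, -0.1]
opening: 0.645
grasp_force: 0.0
170 [200 231 249 252 252 242 216 199 181 113  31  11  13  21  17  17  15  87 180 194 193 192 191 188] ref [104 105 104 104  89  45  21  14  19  19  19  18  14  46  93 108]
176 [188 186 175 179 187 192 193 195 168  87  26  19  20  20  22  22  23 102 184 192 190 192 187 184] ref [104 108 108 107  82  43  20  13  18  18  16  20  20  52  99 103]
182 [162 160 143 148 177 188 191 189 141  58  17  25  17  20  22  12  39 126 189 197 193 191 189 207] ref [100  98 101 105  64  26  18  16  23  24  15  13  34  79 104 111]
188 [221 181 155 154 151 142 153 171 177 184 180 184 184 180 181 180 181 184 171 152 155 167 175 226] ref [147 136 145 165 173 172 176 177 177 177 175 172 170 168 162 150]
200 [ 88  81  88  79  83  80  81  82  76  71  95 141 144 104  81  91  97  98  85  79 116 195 227 229] ref [ 78  78  76  78  76  72  87 134 135 105  81  87  89  83  75  67]
206 [218 230 229 230 230 219 184 185 217 226 207 168 174 210 188 166 143 138 159 169 165 183 221 227] ref [223 225 225 226 227 229 212 168 173 219 227 229 227 189 143 128]
212 [ 87  94  91  96  93  94  97  98  92  93 111 129 115 100  98  98 100 101 109 131 139 144 137 141] ref [ 93  90  89  88  89  94 102 123 104  96  87  92  92  92 101 124]
0.075 [ 3  4  1  5  3  7 91 17  1  7  3 11  3  3  7]
0.062 [  5   5  12  99 100  95 103  25   1   4   1   1   3   5  83]
0.045 [  8   2   3   3  33   9  19  48  17   1   1   2   2   5 115]
0.03 [ 93  98  93  31  21  16  14   5  15   6   2   2   6   4 151]
```

```bash
python3 -c "
from bench import ctrl
print(ctrl.hand_in())"
```

```text
the job is handed in; nothing more can be done
None
```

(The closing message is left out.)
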